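# Clear the coil, seat the manifold block and clamp it

### The arm

A 6-joint arm with a two-finger parallel gripper is mounted at the origin on the work surface. World frame = base frame: x ahead of the robot, y to its left, z up, the work surface at z = 0. Lengths are in m, angles in rad, forces in N, time in s.
With the tool pointing down it reaches from about 0.35 to 0.875 m from the base axis. Payload 4.2 kg.
Tool frame: the origin (TCP) lies midway between the tips of the shut fingers; the grasp point (between the pads) lies 19 mm behind it (env.tcp_to_grasp is the distance from the TCP to the grasp point, in m); z points along the fingers, y is the line along which they close (so a half turn about z gives the same grasp; the last joint's range is limited). The gripper opens to 87 mm and grips with 3 to 60 N. Pads are 19 mm wide; open, the fingers measure 117 mm over their backs; the gripper's body (75 mm by 190 mm) begins 51 mm behind the grasp point.
Start: joints at [-0.975, 0.385, 0.008, 0, -1.194, -0.259], TCP at [0.207, -0.59, 0.223] pointing down, gripper open.
Joint ranges: [-3.14, 3.14], [-1.21, 2.06], [-1.07, 1.41], [-3.16, 2.05], [-2.99, -0.16], [-3.1, 3.1]. Speed limits (rad/s): [2.79, 2.79, 3.14, 3.14, 3.14, 3.14].

### API

Orientations are given as a unit quaternion [w, x, y, z].
In Python, from cell import env gives the robot as it stands.
- The arm moves only by the tool send_rows, never from a script. Its argument "rows" is a list of rows, each a list of 3 entries, a list of its own where there are three numbers: the closure, from 0 (fully open) to 1 (shut), then the shift along the tool's x, y, z in m, then the turn about the tool's z in rad. A call has 1 to 8 rows; each row shifts and turns the commanded pose from where the row before left it, along the tool's axes as they then stand; what a row does not reach is not made up. A row lasts 1/10 s, in which the tool goes at most 50 mm and 8.59 degrees, less where a joint would pass 70% of its speed; a pose out of reach is approached as far as the arm can. A call with a gripper value outside its range is refused whole. The fingers move at their own pace and stop on an object; "newtons" is the grip in N (left out, the last holds). Time passes only in rows, so rows that do not move let the fingers close. It gives the time, the measured TCP pose, the force, the opening and the grip force at its end, in the units of the state.
- env.state(): the state, without advancing time (a new reading comes with each control period).
- env.snapshot(name): name is "scene" or "top" or "wrist"; returns the picture (480x640x3 uint8, red, green, blue); there is no depth.
- env.get_calibration(name): a dict with "intrinsics" (3x3 intrinsics, pixels), "k1" (the pictures are not rectified: a ray, as slopes to the right and down, at radius r is drawn at 1 + k1 r^2 times it, then the intrinsics apply), "position" and "rotation" of the camera in the world. Camera axes: x right, y down, z forward; pixel columns grow to the right and rows downward; lengths in m; the calibration is good to about 2 mm. A picture is of the moment at which its call begins: read the wrist's pose just before it. get_calibration takes no time and is no camera call; for the wrist camera it gives the pose at the moment of the call.
- env.sign_off(): hands the job in; it is judged then, once.
The state is a dict: "time_s": time; "joints": joint angles; "dq": joint speeds; "tau": joint torques, N m; "tcp_pos": TCP position; "orientation": TCP orientation; "contact_force": force on the tool from outside, world axes, zero at the start; "ft_torque": the same for the moment, N m; "finger_gap": finger opening in m; "gripper_force": force on a finger pad.
Only numpy, scipy, OpenCV 4.12 (cv2) and the standard library are available. Lean on these libraries where they do the work, as an engineer would, in place of code of your own. Each camera call takes 0.05 s, during which the arm holds its last target. There are 200 camera calls.

### The job

A solenoid coil has been left on the clamping fixture, under the raised arm of the toggle clamp, where the manifold block has to sit. First put the coil back into the blue bin that holds the other coils, setting it down rather than dropping it. Then press the manifold block firmly home against all three locating pins without ramming it, push the clamp's handle fully down so that the clamp locks onto the block, and leave everything else on the bench where it is.

Things in the scene. Friction and masses are not known exactly. Their poses are not given: they have to be found in the camera images.
- fixture: Fixed aluminium tooling plate, 16 mm thick, reaching x -100 to 70, y -170 to 190 mm. Origin: on the bench under the seat; a seated block has the same x, y and yaw as this frame and stands on the plate (z 16 mm). Two pins stop the block's long side (+x), one pin its end (-y); the toggle clamp stands at the -y end, working in the plane x = 0.
- pins: Three fixed steel locating pins, 12 mm in diameter, 24 mm tall above the plate; same frame as the fixture. Two stand at x 36, y +30 and -30 mm (push the block to +x against them), the end pin at x 22, y -56 mm (push the block to -y against it).
- block: Machined aluminium block, 60 (x) by 100 (y) by 35 mm high, about 0.5 kg; origin at the centre of its underside. Two steel stems on brass hexagons stand on top at (8, 18) and (-12, 38) mm, 30 mm high. It lies loose on the plate, 82 to 97 mm to the +y and 12 to 30 mm to the -x side of its seat, turned up to 0.1 rad. It slides with 2 to 5 N.
- coil: The stray coil: black moulded block 46 (x) by 32 (y) by 34 mm high, 90 g, a 20 mm wide terminal lug on top (12 mm high with its blades); origin at the centre of its underside. It lies flat in the block's seat, under and just to the -x side of the raised clamp arm: from straight above a gripper is likely to hit the arm, one leaning back 40 degrees to the fixture's -x side clears it.
- coil_bin: Fixed blue stacking bin, 180 (x) by 114 mm (y), walls 3, floor 4 mm thick; origin at the centre of its underside. Low open front (lip 28 mm high) at -x, back wall 85 mm high at +x, sides sloping between. Of three equal bins, the one that holds two coils, lying in its rear at x 52 to 60 mm; its front half is free.
- nut_bin: A second, equal blue bin, full of steel hexagon nuts. It does not move.
- can_bin: A third, equal blue bin with steel housing cans lying in it. It does not move.
- clamp_pad: Sprung rubber foot under the end of the clamp's arm, 17 mm in diameter; origin at the middle of its pressing face. At the start it hangs at y -33, z 103 mm in the fixture frame. Closed, it stands on the seated block at y -25 mm and presses it with about 11 N.
- bar_pivot (a point): Fixed pivot of the clamp's arm, at x 0, y -95, z 66 mm of the fixture. The arm, a steel bar 16 mm wide and 85 mm long, starts raised 46 degrees over the seat, against its upper stop (its end at y -31 mm, z up to 133 mm). The clamp's steel foot and cheeks around it, 40 mm wide, reach y -84 to -150 mm.
- handle_end (a point): Point on the middle line of the handle's black grip (18 wide, 13 mm thick), 16 mm from its free end, 85 mm from the handle's pivot. The handle moves in the fixture's plane x = 0. At the start it points up and to -y, 66 degrees above level, this point at y -155, z 135 mm; fully down it lies level, this point at y -204, z 68 mm (fixture frame).
- handle_pivot (a point): Pivot of the handle, carried by the arm: at y -120, z 57 mm (fixture frame) at the start, y -119, z 78 mm when closed. Pressing the handle's end down lowers the arm; it stays where it is left and needs a few newtons, at most about 12 N just before dead centre, then drops past it onto its stop and locks.
- spare_coil_a: One of two coils like the stray one that lie in the coil bin. Leave alone.
- spare_coil_b: The other coil in the coil bin. Leave alone.
- housing_can: Bystander: open steel can, 27 mm in diameter, 42 mm tall, standing on the fixture plate near its +x, +y corner. Leave alone.
- screwdriver: Bystander: screwdriver lying on the bench in front of the fixture. Leave alone.
- wrench: Bystander: spanner lying on the bench behind the fixture. Leave alone.
- deep_socket: Bystander: steel socket, 26 mm in diameter, 63 mm tall, standing on the bench. Leave alone.
- oil_bottle: Bystander: white bottle, 38 mm in diameter, 100 mm tall, standing on the bench. Leave alone.
There are look-alikes about, which are no part of the job. There is more than one size of the block; the one meant has the size given above.

How it is judged:
On the way, in this order (a step that is already met when the one before it is completed fails the run):
1. the stray coil lies in the coil bin, let go and at rest (x of coil in the frame of coil_bin between -0.085 and 0.085 m and y of coil in the frame of coil_bin between -0.05 and 0.05 m and z of coil in the frame of coil_bin between -0.005 and 0.05 m and linear speed of coil below 0.02 m/s and contact force between the fingers and coil below 0.05 N), for 0.2 s.
2. the block is pressed home against the pins (within 2 mm, not turned, over 2 N on the pins), the clamp not yet on it (x of block in the frame of fixture between -0.002 and 0.004 m and y of block in the frame of fixture between -0.004 and 0.002 m and z of block in the frame of fixture between 0.013 and 0.018 m and angle between the x axis of block and the x axis of fixture, either way round below 0.03 rad and contact force between block and pins above 2 N and contact force between clamp_pad and block below 0.5 N), for 0.05 s.
3. the clamp is locked onto the block, handle fully down (contact force between clamp_pad and block above 6 N and z of handle_end in the frame of fixture below 0.08 m), for 0.2 s.
At the end, for the whole second after the job is handed in: The coil rests in the coil bin; the block sits flat, within 2 mm of touching all three pins and turned less than 0.03 rad; the handle is down on its stop (grip point under 80 mm above the bench) and the pad by itself presses the block with more than 6 N (all of step 1 and all of step 3 and x of block in the frame of fixture between -0.002 and 0.004 m and y of block in the frame of fixture between -0.004 and 0.002 m and z of block in the frame of fixture between 0.013 and 0.018 m and angle between the x axis of block and the x axis of fixture, either way round below 0.03 rad and linear speed of block below 0.01 m/s).
It fails at once if the coil is dropped or thrown (falls free faster than 0.7 m/s, some 25 mm) (contact force between coil and anything else below 0.01 N and linear speed of coil above 0.7 m/s).
It fails at once if the block is rammed against the pins (over 60 N) (contact force between block and pins above 60 N).
It fails at once if a bystander, or a coil that was already in the bin, is shifted by more than 30 mm (distance of any of spare_coil_a, spare_coil_b, housing_can, screwdriver, wrench, deep_socket, oil_bottle from where it was at the start of the episode above 0.03 m).
It also fails if it takes over 72 s, if anything falls off the work surface, if the arm or the gripper's body presses on something with over 40 N, if the wrist force passes 120 N, or if a joint passes its speed limit or range.

## Working session

There is one attempt and no reset: what is moved stays moved. The work goes in short steps, Python scripts to look and compute and a tool call to move; the robot and the scene stay as the last step left them, time stands still between calls to the robot, and variables do not carry over. Pictures are saved under pics/ and viewed, at most 10 in all, crops included, and the job is handed in when it is done.

Besides the shell and the picture viewer there is one more tool, called by a JSON object that holds its "name" and its "arguments", one argument or row to a line. send_rows: Moves the arm, as the interface text tells. Its arguments: {"type":"object","properties":{"rows":{"type":"array","items":{"type":"array"}},"newtons":{"type":"number"}},"required":["rows"]}

```bash
mkdir -p pics; python3 - <<'E'
from cell import env
import cv2, numpy as np
for n in("scene","top"):
    c=env.get_calibration(n);print(n,{k:np.round(v,4).tolist() for k,v in c.items()})
    cv2.imwrite(f"pics/{n}0.png",env.snapshot(n)[:,:,::-1])
print(env.state(), env.tcp_to_grasp)
E
```

```text
scene {'intrinsics': [[522.5265, 0.0, 319.9987], [0.0, 522.5265, 238.4542], [0.0, 0.0, 1.0]], 'k1': -0.1329, 'position': [1.5061, -0.1839, 0.7098], 'rotation': [-0.378, 0.6834, 0.5453, -0.3046]}
top {'intrinsics': [[553.053, 0.0, 320.573], [0.0, 553.053, 244.8733], [0.0, 0.0, 1.0]], 'k1': 0.058, 'position': [0.411, -0.0071, 1.3583], 'rotation': [-0.0472, 0.7142, -0.6975, 0.0361]}
{'time_s': 0.1, 'joints': array([-9.75368421e-01,  3.85486863e-01,  6.74160685e-03, -4.20013797e-04,
       -1.19399693e+00, -2.58547712e-01]), 'dq': array([ 0.00053657, -0.00065002,  0.00235212,  0.00212621,  0.00024765,
       -0.0006151 ]), 'tau': array([-4.85401579e-04, -3.91689098e+01,  1.87935966e+01,  4.23187539e+00,
        1.34770971e-02, -7.48421144e-05]), 'tcp_pos': array([ 0.20638889, -0.58936209,  0.22155869]), 'orientation': array([-2.25246133e-04, -1.67568280e-01,  9.85859973e-01,  9.66414041e-04]), 'contact_force': array([-1.11377365, -0.71784664, -0.49670012]), 'ft_torque': array([ 0.00558053, -0.00705747, -0.00015669]), 'gripper_force': 0.0, 'finger_gap': 0.08707361273359199} 0.0187
```

View pics/top0.png

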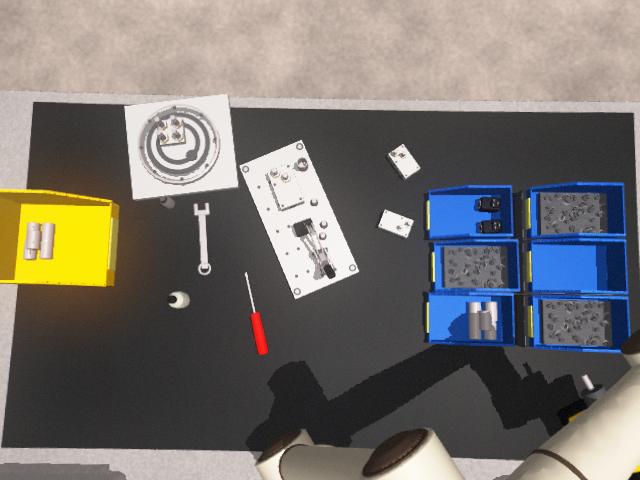

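View pics/scene0.png

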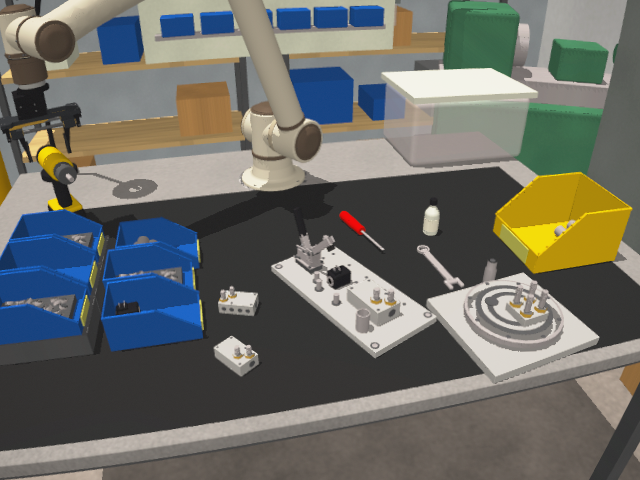

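The coil candidates: the stray one on the fixture at (303,228), and two spares in the bin at (488,204) and (488,226). I take the stray one, and the coil bin is the one at (470,212). The block candidates are the one on the plate at (288,187), loose ones at (404,161) and (396,223), and one on the turntable at (171,130). I take the one on the plate. I'll check this in a close crop.

```bash
cat > h.py <<'E'
import numpy as np, cv2
from scipy.spatial.transform import Rotation as R
from cell import env
def cal(n):
    c=env.get_calibration(n); q=c["rotation"]; q=np.array(q)
    M=q if q.shape==(3,3) else R.from_quat(q,scalar_first=True).as_matrix()
    return np.array(c["intrinsics"]),np.array([c["k1"],0,0,0.]),np.array(c["position"]),M
def proj(c,P):
    K,d,p,M=c; P=np.atleast_2d(P).astype(float)
    return cv2.projectPoints(P,cv2.Rodrigues(M.T)[0],-M.T@p,K,d)[0][:,0]
def plane(c,uv,z):
    K,d,p,M=c; uv=np.atleast_2d(uv).astype(float)
    r=cv2.undistortPoints(uv[:,None],K,d)[:,0]; r=np.c_[r,np.ones(len(r))]@M.T
    return p+r*((z-p[2])/r[:,2])[:,None]
E
python3 - <<'E'
import cv2,numpy as np
t=cv2.imread("pics/top0.png")
a=cv2.resize(t[135:302,235:365],None,fx=3.5,fy=3.5,interpolation=cv2.INTER_CUBIC)
b=cv2.resize(t[180:250,418:524],None,fx=3,fy=3,interpolation=cv2.INTER_CUBIC)
o=np.zeros((a.shape[0],a.shape[1]+b.shape[1]+10,3),np.uint8);o[:,:a.shape[1]]=a;o[:b.shape[0],-b.shape[1]:]=b
print(o.shape);cv2.imwrite("pics/crop1.png",o)
E
```

```text
(584, 783, 3)
```

View pics/crop1.png

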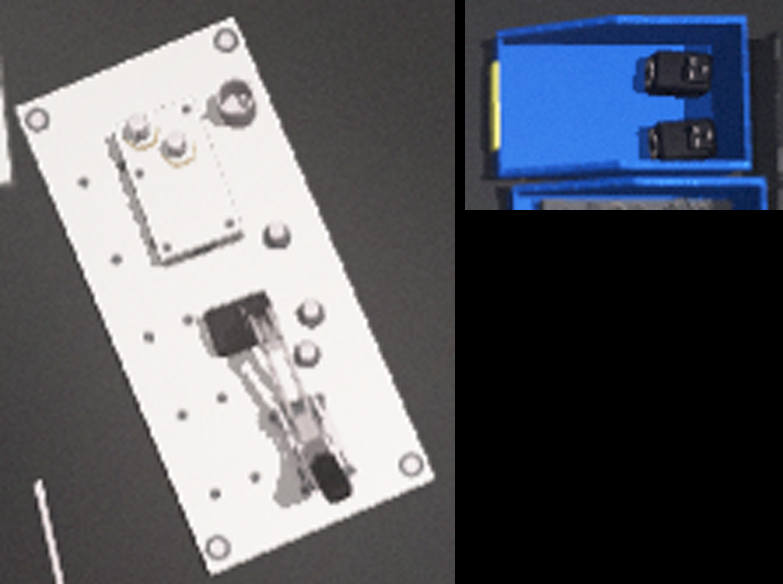

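The crop confirms the choices. The plate corners are at crop (17,104), (233,17), (434,477) and (211,574), and the pin tops at (277,230), (311,310) and (307,350). The block on the plate is 60x100. The black coil sits at crop (235,328), partly under the clamp arm. The coil bin's front faces image-left, with its rear holding the two coils.

```bash
cat >> h.py <<'E'
from scipy.optimize import least_squares
def T2(p,P):  # p=(x,y,yaw), P local (n,3)
    c,s=np.cos(p[2]),np.sin(p[2]);P=np.atleast_2d(P).astype(float)
    return np.c_[p[0]+c*P[:,0]-s*P[:,1],p[1]+s*P[:,0]+c*P[:,1],P[:,2]]
def fit(c,uv,P,p0):
    f=lambda p:(proj(c,T2(p,P))-uv).ravel()
    r=least_squares(f,p0,loss="soft_l1"); return r.x,np.abs(r.fun).max()
def inv(p,W): # world -> local
    c,s=np.cos(p[2]),np.sin(p[2]);W=np.atleast_2d(W);d=W[:,:2]-p[:2]
    return np.c_[c*d[:,0]+s*d[:,1],-s*d[:,0]+c*d[:,1],W[:,2]]
E
python3 - <<'E'
from h import *
c=cal("top")
A=lambda q:(np.array(q)+.5)/3.5-.5+[235,135]
B=lambda q:(np.array(q)-[465,0]+.5)/3-.5+[418,180]
P=np.array([[-100,190,16],[70,190,16],[70,-170,16],[-100,-170,16],[36,30,40],[36,-30,40],[22,-56,40]])/1e3
f,e=fit(c,A([[17,104],[233,17],[434,477],[211,574],[278,230],[311,308],[307,349]]),P,[.48,.06,-1.16]);print("fixture",f.round(4),e)
b,e=fit(c,B([[748,16],[750,168],[500,35],[500,178]]),np.array([[90,57,85],[90,-57,85],[-90,57,28],[-90,-57,28]])/1e3,[.45,-.35,-1.57]);print("bin",b.round(4),e)
print("stems/fixt",inv(f,plane(c,A([[139,127],[178,143]]),.081)).round(4))
print("block top corners /fixt",inv(f,plane(c,A([[160,260],[243,233]]),.051)).round(4))
print("coil top corners/fixt",inv(f,plane(c,A([[204,318],[265,293],[222,355]]),.050)).round(4))
cw=cal("wrist");s=env.state();M=R.from_quat(s["orientation"],scalar_first=True).as_matrix()
print("cam in tool",(M.T@(cw[2]-s["tcp_pos"])).round(3),(M.T@cw[3]).round(2).tolist(),"toolx",M[:,0].round(3),"tooly",M[:,1].round(3))
print(proj(cal("scene"),T2(f,[[-.01,0,.033]])))
np.savez("poses.npz",f=f,b=b)
E
```

```text
fixture [ 0.6337  0.0547 -1.1455] 0.8146803709994686
bin [ 0.6495 -0.336  -1.5546] 1.5133314011503955
stems/fixt [[-0.025   0.1231  0.081 ]
 [-0.005   0.1026  0.081 ]]
block top corners /fixt [[-0.0471  0.0396  0.051 ]
 [ 0.0125  0.0346  0.051 ]]
coil top corners/fixt [[-0.0348 -0.0092  0.05  ]
 [ 0.0103 -0.0096  0.05  ]
 [-0.0333 -0.0376  0.05  ]]
cam in tool [ 0.086  0.001 -0.163] [[-0.0, -0.95, -0.31], [1.0, -0.0, -0.0], [0.0, -0.31, 0.95]] toolx [-0.944 -0.33   0.   ] tooly [-0.33   0.944  0.002]
[[343.92701911 281.55720335]]
```

The rows allow no lean, yet a straight-down gripper body would hit the clamp arm. Near the reach limit, though, the arm might trade tilt for reach, and the start azimuth is almost exactly the fixture's x direction. I'll turn the tool so its x points radially outward and try that, well clear of everything.

{"name": "send_rows", "arguments": {
  "rows": [
    [0,[0,0,-0.02],-0.15],
    [0,[0,0,-0.02],-0.15],
    [0,[0,0,-0.02],-0.15],
    [0,[0,0,-0.02],-0.15],
    [0,[0,0,0],-0.15],
    [0,[0,0,0],-0.15],
    [0,[0,0,0],-0.15],
    [0,[0,0,0],-0.15]
  ]
}}

```text
time_s: 0.9
tcp_pos: [0.2065, -0.5896, 0.3019]
orientation: [0.0, -0.697, 0.717, 0.001]
contact_force: [-0.1, -0.5, -0.3]
finger_gap: 0.0871
gripper_force: 0.0
```

{"name": "send_rows", "arguments": {
  "rows": [
    [0,[0,0,0],-0.15],
    [0,[0,0,0],-0.15],
    [0,[0,0,0],-0.15],
    [0,[0.04,0,0],0],
    [0,[0.05,0,0],0],
    [0,[0.05,0,0],0],
    [0,[0.05,0,0],0],
    [0,[0.05,0,0],0]
  ]
}}

```text
time_s: 1.7
tcp_pos: [0.2995, -0.7996, 0.3016]
orientation: [-0.001, 0.838, -0.546, -0.001]
contact_force: [1.5, -1.3, 1.8]
finger_gap: 0.0873
gripper_force: 0.0
```

{"name": "send_rows", "arguments": {
  "rows": [
    [0,[0.03,0,0],0],
    [0,[0.03,0,0],0],
    [0,[0.03,0,0],0],
    [0,[0.03,0,0],0]
  ]
}}

```text
time_s: 2.1
tcp_pos: [0.3276, -0.8554, 0.2757]
orientation: [0.014, 0.838, -0.546, 0.016]
contact_force: [0.3, 0.1, 0.4]
finger_gap: 0.0873
gripper_force: 0.0
```

The tilt does appear: 2.4° outward, in the wanted direction. I'll keep going.

{"name": "send_rows", "arguments": {
  "rows": [
    [0,[0.05,0,0],0],
    [0,[0.05,0,0],0],
    [0,[0.05,0,0],0],
    [0,[0.05,0,0],0]
  ]
}}

```text
time_s: 2.5
tcp_pos: [0.3568, -0.9061, 0.2398]
orientation: [0.054, 0.835, -0.544, 0.067]
contact_force: [-0.5, -0.6, 0.4]
finger_gap: 0.0871
gripper_force: 0.0
```

{"name": "send_rows", "arguments": {
  "rows": [
    [0,[0.03,0,-0.04],0],
    [0,[0.03,0,-0.04],0],
    [0,[0.03,0,-0.04],0],
    [0,[0.03,0,-0.04],0]
  ]
}}

```text
time_s: 2.9
tcp_pos: [0.3521, -0.8777, 0.3651]
orientation: [0.085, 0.83, -0.541, 0.106]
contact_force: [-0.5, -0.5, -0.3]
finger_gap: 0.0868
gripper_force: 0.0
```

{"name": "send_rows", "arguments": {
  "rows": [
    [0,[0.05,0,0],0],
    [0,[0.05,0,0],0],
    [0,[0.05,0,0],0],
    [0,[0.05,0,0],0]
  ]
}}

```text
time_s: 3.3
tcp_pos: [0.3781, -0.9243, 0.3499]
orientation: [0.123, 0.821, -0.535, 0.156]
contact_force: [-0.4, -0.5, 0.2]
finger_gap: 0.087
gripper_force: 0.0
```

{"name": "send_rows", "arguments": {
  "rows": [
    [0,[0.03,0,-0.04],0],
    [0,[0.03,0,-0.04],0],
    [0,[0.03,0,-0.04],0],
    [0,[0.03,0,-0.04],0]
  ]
}}

```text
time_s: 3.7
tcp_pos: [0.3651, -0.8731, 0.4847]
orientation: [0.151, 0.813, -0.529, 0.191]
contact_force: [0.9, -0.5, -0.6]
finger_gap: 0.0867
gripper_force: 0.0
```

{"name": "send_rows", "arguments": {
  "rows": [
    [0,[0.05,0,0],0],
    [0,[0.05,0,0],0],
    [0,[0.05,0,0],0],
    [0,[0.05,0,0],0]
  ]
}}

```text
time_s: 4.1
tcp_pos: [0.3869, -0.9116, 0.4925]
orientation: [0.189, 0.798, -0.519, 0.241]
contact_force: [0.7, 0.3, -0.9]
finger_gap: 0.0871
gripper_force: 0.0
```

```bash
cat >> h.py <<'E'
def tool():
    s=env.state(); return s,np.array(s["tcp_pos"]),R.from_quat(s["orientation"],scalar_first=True).as_matrix()
def show():
    s,t,M=tool();q=np.load("poses.npz");f=q["f"];y=f[2]
    Rz=R.from_euler("z",-y).as_matrix()
    print("t",round(s["time_s"],2),"tcp fixt mm",(inv(f,t)[0]*1e3).round(1),"world",t.round(4),"\n j",np.round(s["joints"],2),"axes in fixture (cols)\n",(Rz@M).round(3),"gap",round(s["finger_gap"],4),"F fixt",(Rz@np.array(s["contact_force"])).round(1))
def go(P,fr="f",grasp=False): # target TCP (or grasp point) mm in frame -> tool-axis shift mm
    s,t,M=tool();q=np.load("poses.npz")[fr];w=T2(q,np.array(P)/1e3)[0]
    if grasp: w=w+M[:,2]*env.tcp_to_grasp
    print(P,"-> tool shift mm",(M.T@(w-t)*1e3).round(1))
E
python3 -c "from h import *;show()"
```

```text
t 4.1 tcp fixt mm [ 778.5 -623.5  492.5] world [ 0.3869 -0.9116  0.4925] 
 j [-0.96  0.9   1.41  0.16 -1.48  1.41] axes in fixture (cols)
 [[ 0.814 -0.025  0.58 ]
 [ 0.009 -0.998 -0.056]
 [ 0.58   0.051 -0.813]] gap 0.0871 F fixt [ 0.   0.7 -0.9]
```

{"name": "send_rows", "arguments": {
  "rows": [
    [0,[0.05,0,-0.02],0],
    [0,[0.05,0,-0.02],0],
    [0,[0.05,0,0],0],
    [0,[0.05,0,0],0]
  ]
}}

```text
time_s: 4.5
tcp_pos: [0.3952, -0.9152, 0.549]
orientation: [0.225, 0.78, -0.508, 0.288]
contact_force: [0.3, 0.0, -0.4]
finger_gap: 0.0866
gripper_force: 0.0
```

```bash
python3 -c "
from h import *;show();go([-12,-25,33],grasp=True)
s,t,M=tool()
c=cal('wrist');print('camera depth dir tool',(M.T@c[3])[:,2])"
```

```text
t 4.5 tcp fixt mm [ 785.2 -617.4  549. ] world [ 0.3952 -0.9152  0.549 ] 
 j [-0.94  0.86  1.41  0.2  -1.39  1.4 ] axes in fixture (cols)
 [[ 0.735 -0.031  0.677]
 [ 0.017 -0.998 -0.063]
 [ 0.678  0.058 -0.733]] gap 0.0866 F fixt [ 0.1  0.2 -0.4]
[-12, -25, 33] -> tool shift mm [-925.7 -596.8 -180.5]
camera depth dir tool [-0.30686819  0.00118069  0.95175129]
```

{"name": "send_rows", "arguments": {
  "rows": [
    [0,[-0.037,-0.024,-0.013],0],
    [0,[-0.037,-0.024,-0.013],0],
    [0,[-0.037,-0.024,-0.013],0],
    [0,[-0.037,-0.024,-0.013],0],
    [0,[-0.037,-0.024,-0.013],0],
    [0,[-0.037,-0.024,-0.013],0],
    [0,[-0.037,-0.024,-0.013],0],
    [0,[-0.037,-0.024,-0.013],0]
  ]
}}

```text
time_s: 5.3
tcp_pos: [0.4535, -0.6324, 0.4405]
orientation: [0.225, 0.779, -0.51, 0.289]
contact_force: [1.1, -1.2, 0.5]
finger_gap: 0.0868
gripper_force: 0.0
```

{"name": "send_rows", "arguments": {
  "rows": [
    [0,[-0.037,-0.024,-0.013],0],
    [0,[-0.037,-0.024,-0.013],0],
    [0,[-0.037,-0.024,-0.013],0],
    [0,[-0.037,-0.024,-0.013],0],
    [0,[-0.037,-0.024,-0.013],0],
    [0,[-0.037,-0.024,-0.013],0],
    [0,[-0.037,-0.024,-0.013],0],
    [0,[-0.037,-0.024,-0.013],0]
  ]
}}

```text
time_s: 6.1
tcp_pos: [0.516, -0.2956, 0.3057]
orientation: [0.222, 0.779, -0.511, 0.288]
contact_force: [0.4, -0.9, -0.0]
finger_gap: 0.0872
gripper_force: 0.0
```

```bash
python3 -c "
from h import *;show();go([-12,-25,33],grasp=True)"
```

```text
t 6.1 tcp fixt mm [ 270.6 -251.7  305.7] world [ 0.516  -0.2956  0.3057] 
 j [-0.05  0.09 -0.67  1.06 -0.81 -0.31] axes in fixture (cols)
 [[ 0.737 -0.036  0.675]
 [ 0.008 -0.998 -0.061]
 [ 0.676  0.05  -0.736]] gap 0.0872 F fixt [ 1.  0. -0.]
[-12, -25, 33] -> tool shift mm [-390.8 -229.9   14.7]
```

{"name": "send_rows", "arguments": {
  "rows": [
    [0,[-0.04,-0.02,-0.022],0],
    [0,[-0.04,-0.02,-0.022],0],
    [0,[-0.04,-0.02,-0.022],0],
    [0,[-0.04,-0.02,-0.022],0],
    [0,[-0.04,-0.025,-0.022],0],
    [0,[-0.04,-0.025,-0.022],0],
    [0,[-0.04,-0.025,-0.022],0],
    [0,[-0.04,-0.025,-0.022],0]
  ]
}}

```text
time_s: 6.9
tcp_pos: [0.5427, 0.0935, 0.2106]
orientation: [0.219, 0.78, -0.512, 0.285]
contact_force: [1.0, -0.4, 1.2]
finger_gap: 0.0871
gripper_force: 0.0
```

{"name": "send_rows", "arguments": {
  "rows": [
    [0,[-0.025,-0.025,0],0],
    [0.4,[-0.025,-0.02,0],0],
    [0.4,[0,-0.01,0],0],
    [0.4,[0,0,0],0]
  ]
}}

```text
time_s: 7.3
tcp_pos: [0.5778, 0.1454, 0.1726]
orientation: [0.221, 0.78, -0.511, 0.285]
contact_force: [-0.9, 0.3, 0.5]
finger_gap: 0.071
gripper_force: 0.0
```

```bash
python3 -c "
from h import *;show();go([-12,-25,33],grasp=True)
c=cal('wrist');cv2.imwrite('pics/w1.png',env.snapshot('wrist')[:,:,::-1]);import pickle;pickle.dump(c,open('w1.pkl','wb'))"
```

```text
t 7.3 tcp fixt mm [-105.7  -13.4  172.6] world [0.5778 0.1454 0.1726] 
 j [ 0.78  0.47 -0.43  0.72 -1.17 -0.83] axes in fixture (cols)
 [[ 0.742 -0.036  0.669]
 [ 0.01  -0.998 -0.064]
 [ 0.67   0.054 -0.74 ]] gap 0.071 F fixt [-0.7 -0.7  0.5]
[-12, -25, 33] -> tool shift mm [-24.2   0.6 185.5]
```

View pics/w1.png

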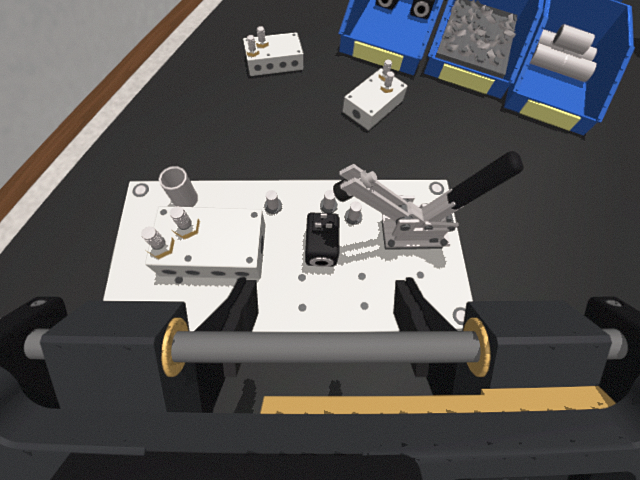

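The wrist view shows the coil at (322,238), unobstructed and aligned with the plate. The arm lies to its right at (370,190) and the block is at (207,238). The bins are at top right, with the coil bin at (390,40). I'll fit the poses here and overlay them.

```bash
cat > w1.py <<'E'
from h import *
import pickle
c=pickle.load(open('w1.pkl','rb'))
P=np.array([[70,190,16],[70,-170,16],[36,30,40],[36,-30,40],[22,-56,40]])/1e3
f,e=fit(c,np.array([[130,182],[447,181],[272,193],[329,193],[353,205.]]),P,[.634,.0547,-1.1455]);print("fixture(wrist)",f.round(4),e)
hb=np.array([[30,50,35],[30,-50,35],[-30,-50,35],[-30,50,35]])/1e3+[0,0,.016]
b,e=fit(c,np.array([[158,207],[263,208],[259,267],[148,262.]]),hb,[f[0]+.07,f[1]+.05,f[2]]);print("block/fixt",inv(f,[*b[:2],0])[0].round(4),(b[2]-f[2]).round(3),e)
hc=np.array([[23,16,34],[23,-16,34],[-23,-16,34],[-23,16,34]])/1e3+[0,0,.016]
k,e=fit(c,np.array([[309,212],[338,212],[336,261],[306,259.]]),hc,[f[0]-.02,f[1],f[2]]);print("coil/fixt",inv(f,[*k[:2],0])[0].round(4),(k[2]-f[2]).round(3),e)
im=cv2.imread("pics/w1.png");S=5;x0,y0=135,165
o=cv2.resize(im[y0:y0+118,x0:x0+156+90],None,fx=3.2,fy=3.2*1.5,interpolation=cv2.INTER_CUBIC)
def poly(p,H,z2,col):
    for dz in (0,z2):
        u=proj(c,T2(p,H-[0,0,dz]));u=((u+.5-[x0,y0])*[3.2,4.8]).astype(np.int32)
        cv2.polylines(o,[u],True,col,1)
poly(b,hb,.035,(0,0,255));poly(k,hc,.034,(0,255,255))
for q in proj(c,T2(f,P)): cv2.circle(o,tuple(int(v) for v in (q+.5-[x0,y0])*[3.2,4.8]),4,(255,0,255),1)
cv2.imwrite("pics/ov1.png",o);print(o.shape)
E
python3 w1.py
```

```text
fixture(wrist) [ 0.6325  0.0542 -1.1502] 3.024355471776289
block/fixt [-0.0155  0.0864  0.    ] -0.022 3.3466425550433314
coil/fixt [-0.0162 -0.0207  0.    ] -0.062 3.0281873329774953
(566, 787, 3)
```

View pics/ov1.png

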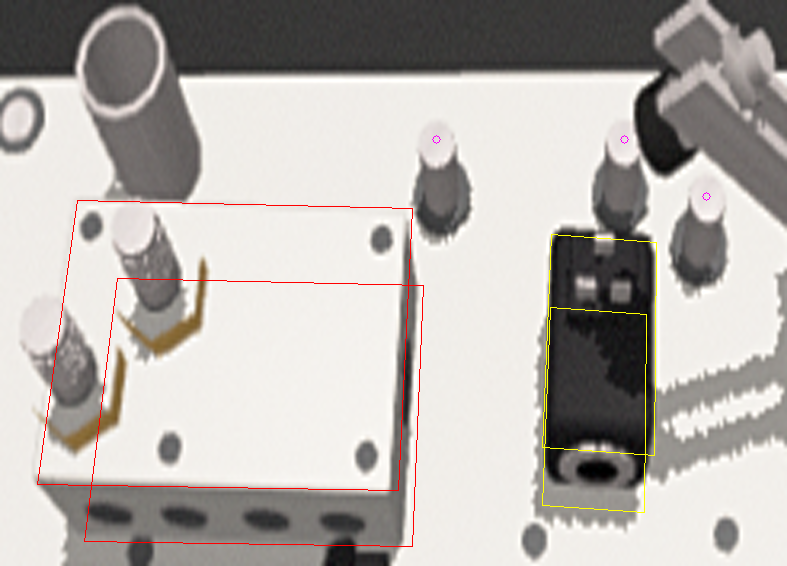

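The block and fixture overlays fit. The coil's front bottom edge, at crop (548,485)-(640,487), lies further to +x than my fit put it, so I'll recompute from that edge.

```bash
cat > c.py <<'E'
from h import *
import pickle
c=pickle.load(open('w1.pkl','rb'))
f=np.array([0.6325,.0542,-1.1502]);b=np.load("poses.npz")["b"];np.savez("poses.npz",f=f,b=b)
Q=lambda q:(np.array(q,float)+.5)/[3.2,4.8]-.5+[135,165]
print("coil front bottom/fixt",inv(f,plane(c,Q([[548,485],[641,487]]),.016)).round(4))
print("coil back top/fixt",inv(f,plane(c,Q([[549,237],[655,243]]),.050)).round(4))
show();go([-12,-22,34],grasp=True)
E
python3 c.py
```

```text
coil front bottom/fixt [[-0.0339 -0.0051  0.016 ]
 [-0.0347 -0.0345  0.016 ]]
coil back top/fixt [[ 0.007  -0.0057  0.05  ]
 [ 0.0055 -0.0378  0.05  ]]
t 7.35 tcp fixt mm [-104.8  -14.   172.7] world [0.577  0.1442 0.1727] 
 j [ 0.78  0.47 -0.43  0.72 -1.17 -0.84] axes in fixture (cols)
 [[ 0.742 -0.033  0.67 ]
 [ 0.013 -0.998 -0.063]
 [ 0.67   0.055 -0.74 ]] gap 0.0664 F fixt [-0.  -0.2  0.8]
[-12, -22, 34] -> tool shift mm [-24.2  -2.6 184. ]
```

{"name": "send_rows", "arguments": {
  "rows": [
    [0.4,[-0.022,-0.003,0.03],0],
    [0.4,[0,0,0.04],0],
    [0.4,[0,0,0.035],0],
    [0.4,[0,0,0.025],0],
    [0.4,[0,0,0.015],0],
    [0.4,[0,0,0],0]
  ]
}}

```text
time_s: 7.95
tcp_pos: [0.6021, 0.0639, 0.0491]
orientation: [0.225, 0.779, -0.512, 0.283]
contact_force: [-0.0, -0.1, -0.1]
finger_gap: 0.0523
gripper_force: 0.0
```

```bash
python3 -c "
from h import *;show();go([-14,-21,39],grasp=True)"
```

```text
t 7.95 tcp fixt mm [-21.2 -23.8  49.1] world [0.6021 0.0639 0.0491] 
 j [ 0.6   0.6  -0.62  0.99 -0.89 -1.04] axes in fixture (cols)
 [[ 0.741 -0.036  0.671]
 [ 0.013 -0.998 -0.069]
 [ 0.672  0.06  -0.739]] gap 0.0523 F fixt [ 0.1 -0.1 -0.1]
[-14, -21, 39] -> tool shift mm [-1.4 -3.7 30.8]
```

{"name": "send_rows", "arguments": {
  "rows": [
    [0.4,[-0.0015,-0.0035,0.012],0],
    [0.4,[0,0,0.01],0],
    [0.4,[0,0,0.008],0],
    [0.4,[0,0,0.001],0],
    [1,[0,0,0],0],
    [1,[0,0,0],0],
    [1,[0,0,0],0],
    [1,[0,0,0],0]
  ],
  "newtons": 20
}}

```text
time_s: 8.75
tcp_pos: [0.6123, 0.0496, 0.0245]
orientation: [0.224, 0.78, -0.511, 0.284]
contact_force: [1.0, 1.5, 2.3]
finger_gap: 0.0327
gripper_force: 19.8
```

```bash
python3 -c "
from h import *;show();c=cal('wrist');cv2.imwrite('pics/w2.png',env.snapshot('wrist')[100:420,130:540,::-1])"
```

```text
t 8.75 tcp fixt mm [ -4.1 -20.3  24.5] world [0.6123 0.0496 0.0245] 
 j [ 0.55  0.64 -0.63  1.07 -0.85 -1.09] axes in fixture (cols)
 [[ 0.741 -0.032  0.671]
 [ 0.016 -0.998 -0.065]
 [ 0.672  0.059 -0.739]] gap 0.0327 F fixt [-1.   1.6  2.3]
```

View pics/w2.png

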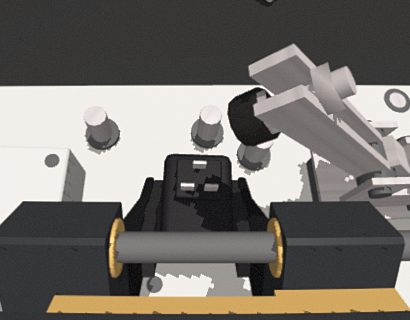

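The coil is gripped: the gap is 32.7 mm and the force 19.8 N. I'll back out along the tool axis and then rise.

{"name": "send_rows", "arguments": {
  "rows": [
    [1,[0,0,-0.01],0],
    [1,[0,0,-0.03],0],
    [1,[0,0,-0.04],0],
    [1,[0,0,-0.04],0],
    [1,[0,0,-0.04],0],
    [1,[0.02,0,-0.03],0],
    [1,[0.03,0,-0.03],0],
    [1,[0.03,0,-0.03],0]
  ]
}}

```text
time_s: 9.6
tcp_pos: [0.5828, 0.1563, 0.2632]
orientation: [0.225, 0.781, -0.51, 0.282]
contact_force: [0.7, 0.2, -0.9]
finger_gap: 0.0323
gripper_force: 19.4
```

```bash
python3 -c "
from h import *;show();go([-43,3,240],'b');go([-43,3,12.5],'b')
s,t,M=tool();print(R.from_euler('z',1.5546).as_matrix()@M)"
```

```text
t 9.6 tcp fixt mm [-113.5   -3.7  263.2] world [0.5828 0.1563 0.2632] 
 j [ 0.8   0.41 -0.27  0.66 -1.34 -0.69] axes in fixture (cols)
 [[ 0.742 -0.031  0.67 ]
 [ 0.019 -0.998 -0.067]
 [ 0.67   0.063 -0.739]] gap 0.0323 F fixt [ 0.1  0.7 -0.9]
[-43, 3, 240] -> tool shift mm [307.3 105.  318.8]
[-43, 3, 12.5] -> tool shift mm [154.8  90.8 487. ]
[[ 0.67460951  0.36390695  0.64224119]
 [ 0.30931114 -0.92932937  0.20167685]
 [ 0.6702452   0.06259923 -0.7394949 ]]
```

{"name": "send_rows", "arguments": {
  "rows": [
    [1,[0.025,0.008,0.02],0],
    [1,[0.031,0.0105,0.032],0],
    [1,[0.031,0.0105,0.032],0],
    [1,[0.031,0.0105,0.032],0],
    [1,[0.031,0.0105,0.032],0],
    [1,[0.031,0.0105,0.032],0],
    [1,[0.031,0.0105,0.032],0],
    [1,[0.031,0.0105,0.032],0]
  ]
}}

```text
time_s: 10.4
tcp_pos: [0.6368, -0.1946, 0.2489]
orientation: [0.224, 0.78, -0.511, 0.283]
contact_force: [0.7, 0.0, -0.6]
finger_gap: 0.0329
gripper_force: 19.4
```

{"name": "send_rows", "arguments": {
  "rows": [
    [1,[0.031,0.0105,0.032],0],
    [1,[0.02,0.008,0.02],0],
    [1,[0.01,0.004,0.01],0],
    [1,[0,0,0],0]
  ]
}}

```text
time_s: 10.8
tcp_pos: [0.6483, -0.2837, 0.2453]
orientation: [0.225, 0.78, -0.512, 0.283]
contact_force: [-0.7, 0.1, -0.6]
finger_gap: 0.0324
gripper_force: 19.4
```

```bash
python3 -c "
from h import *;show();go([-43,3,110],'b');go([-43,3,12.5],'b')
c=cal('wrist')
import pickle;pickle.dump(c,open('w3.pkl','wb'))
cv2.imwrite('pics/w3.png',env.snapshot('wrist')[:,:,::-1])
b=np.load('poses.npz')['b'];print(proj(c,T2(b,np.array([[90,57,85],[90,-57,85],[-90,57,28],[-90,-57,28]])/1e3)).round())"
```

```text
t 10.8 tcp fixt mm [ 314.9 -123.5  245.3] world [ 0.6483 -0.2837  0.2453] 
 j [-0.02  0.36 -0.48  1.09 -0.79 -0.39] axes in fixture (cols)
 [[ 0.742 -0.035  0.67 ]
 [ 0.015 -0.998 -0.069]
 [ 0.67   0.061 -0.74 ]] gap 0.0324 F fixt [-0.4 -0.6 -0.6]
[-43, 3, 110] -> tool shift mm [-83.4  -8.  106.7]
[-43, 3, 12.5] -> tool shift mm [-148.8  -14.   178.8]
[[313. 197.]
 [411. 233.]
 [249. 360.]
 [349. 402.]]
```

View pics/w3.png

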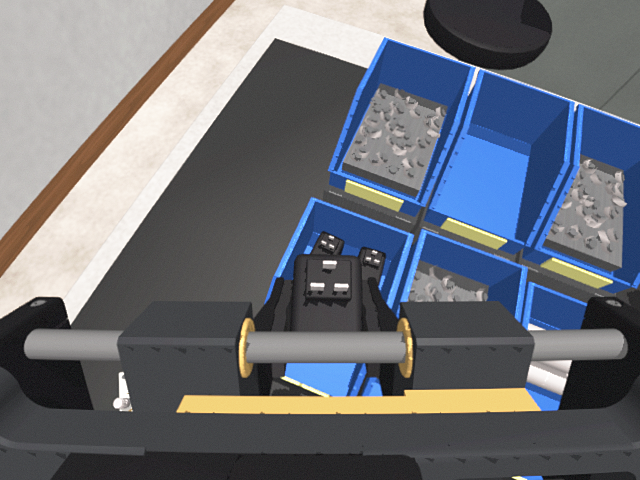

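The bin's back corners at (312,200) and (412,232) match the projection, and the coil hangs over the bin's free part. Now I'll lower it.

{"name": "send_rows", "arguments": {
  "rows": [
    [1,[-0.02,-0.002,0.026],0],
    [1,[-0.021,-0.002,0.027],0],
    [1,[-0.021,-0.002,0.027],0],
    [1,[-0.021,-0.002,0.027],0],
    [1,[-0.02,-0.0015,0.022],0],
    [1,[-0.02,-0.002,0.02],0],
    [1,[-0.01,-0.001,0.01],0],
    [1,[0,0,0],0]
  ]
}}

```text
time_s: 11.65
tcp_pos: [0.652, -0.2883, 0.036]
orientation: [0.224, 0.781, -0.51, 0.282]
contact_force: [-0.3, -0.5, -0.4]
finger_gap: 0.0325
gripper_force: 19.4
```

```bash
python3 -c "
from h import *;show();go([-43,3,16],'b')"
```

```text
t 11.65 tcp fixt mm [ 320.6 -122.    36. ] world [ 0.652  -0.2883  0.036 ] 
 j [-0.21  0.61 -0.67  1.77 -0.63 -1.05] axes in fixture (cols)
 [[ 0.743 -0.03   0.669]
 [ 0.02  -0.998 -0.067]
 [ 0.669  0.064 -0.741]] gap 0.0325 F fixt [ 0.3 -0.4 -0.4]
[-43, 3, 16] -> tool shift mm [-10.4   0.7  17.7]
```

{"name": "send_rows", "arguments": {
  "rows": [
    [1,[-0.006,0,0.009],0],
    [1,[-0.005,0,0.008],0],
    [1,[-0.0015,0,0.0015],0],
    [1,[-0.0015,0,0.0015],0],
    [1,[-0.001,0,0.001],0],
    [1,[0,0,0],0]
  ]
}}

```text
time_s: 12.25
tcp_pos: [0.6528, -0.2932, 0.0138]
orientation: [0.224, 0.78, -0.511, 0.284]
contact_force: [-0.3, -0.1, -0.6]
finger_gap: 0.0323
gripper_force: 19.4
```

```bash
python3 -c "
from h import *;show();go([-43,3,12.5],'b')"
```

```text
t 12.25 tcp fixt mm [ 325.4 -123.3   13.8] world [ 0.6528 -0.2932  0.0138] 
 j [-0.24  0.65 -0.67  1.86 -0.64 -1.12] axes in fixture (cols)
 [[ 0.741 -0.032  0.671]
 [ 0.016 -0.998 -0.065]
 [ 0.672  0.059 -0.738]] gap 0.0323 F fixt [-0.1 -0.3 -0.6]
[-43, 3, 12.5] -> tool shift mm [-1.4  0.7  0.5]
```

{"name": "send_rows", "arguments": {
  "rows": [
    [1,[-0.0007,0,0.0007],0],
    [1,[-0.0005,0,0.0005],0],
    [1,[0,0,0],0]
  ]
}}

```text
time_s: 12.55
tcp_pos: [0.6528, -0.2936, 0.0125]
orientation: [0.224, 0.78, -0.511, 0.285]
contact_force: [-1.3, 1.4, 2.8]
finger_gap: 0.0326
gripper_force: 19.9
```

{"name": "send_rows", "arguments": {
  "rows": [
    [1,[-0.0004,0,0.0004],0],
    [1,[-0.0004,0,0.0004],0],
    [1,[0,0,0],0]
  ]
}}

```text
time_s: 12.85
tcp_pos: [0.6531, -0.2939, 0.0125]
orientation: [0.224, 0.779, -0.511, 0.285]
contact_force: [-3.0, 2.8, 7.4]
finger_gap: 0.0321
gripper_force: 20.1
```

The coil is on the bin floor (7 N). Release and withdraw.

{"name": "send_rows", "arguments": {
  "rows": [
    [0.38,[0,0,0],0],
    [0.38,[0,0,0],0],
    [0.38,[0,0,0],0],
    [0.38,[0,0,0],0],
    [0.38,[0.001,0,-0.01],0],
    [0.38,[0.005,0,-0.025],0],
    [0.38,[0.015,0,-0.035],0],
    [0.38,[0.02,0,-0.04],0]
  ]
}}

```text
time_s: 13.65
tcp_pos: [0.6403, -0.25, 0.1181]
orientation: [0.224, 0.781, -0.511, 0.281]
contact_force: [1.9, -0.3, 2.0]
finger_gap: 0.0537
gripper_force: 0.0
```

{"name": "send_rows", "arguments": {
  "rows": [
    [0.38,[0.02,0,-0.04],0],
    [0.38,[0.02,0,-0.04],0],
    [0.38,[0,0,0],0]
  ]
}}

```text
time_s: 13.95
tcp_pos: [0.641, -0.2229, 0.2122]
orientation: [0.219, 0.78, -0.511, 0.289]
contact_force: [0.8, 0.9, 0.3]
finger_gap: 0.0539
gripper_force: 0.0
```

```bash
python3 -c "
from h import *;show()
c=cal('wrist')
cv2.imwrite('pics/w4.png',env.snapshot('wrist')[:,:,::-1])"
```

```text
t 13.95 tcp fixt mm [ 256.4 -105.4  212.2] world [ 0.641  -0.2229  0.2122] 
 j [ 0.07  0.36 -0.57  1.15 -0.8  -0.56] axes in fixture (cols)
 [[ 0.738 -0.028  0.674]
 [ 0.011 -0.998 -0.054]
 [ 0.674  0.047 -0.737]] gap 0.0539 F fixt [-0.5  1.1  0.3]
```

View pics/w4.png

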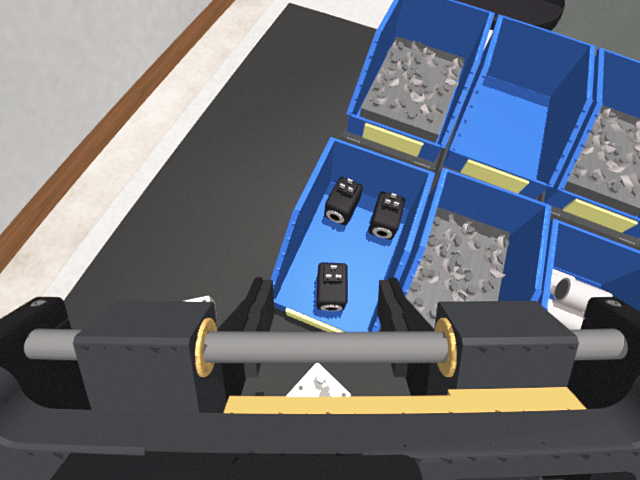

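The coil lies in the bin's front half at (332,287), and the spares at (343,200) and (386,214) haven't moved. Next comes the block: I'll shut the fingers and go behind its +y end.

```bash
python3 -c "
from h import *;go([-96,176,170]);go([-15,170,28])
c=cal('top');f=np.load('poses.npz')['f'];print(inv(f,plane(c,(np.array([[237,100.]])+.5)/3.5-.5+[235,135],.058)))"
```

```text
[-96, 176, 170] -> tool shift mm [-283.1 -274.5 -224.8]
[-15, 170, 28] -> tool shift mm [-318.8 -278.2  -65.2]
[[0.04390331 0.12196453 0.058     ]]
```

{"name": "send_rows", "arguments": {
  "rows": [
    [1,[-0.0285,-0.0275,-0.0225],0],
    [1,[-0.0285,-0.0275,-0.0225],0],
    [1,[-0.0285,-0.0275,-0.0225],0],
    [1,[-0.0285,-0.0275,-0.0225],0],
    [1,[-0.0285,-0.0275,-0.0225],0],
    [1,[-0.0285,-0.0275,-0.0225],0],
    [1,[-0.0285,-0.0275,-0.0225],0],
    [1,[-0.0285,-0.0275,-0.0225],0]
  ]
}}

```text
time_s: 14.8
tcp_pos: [0.7297, 0.1259, 0.1696]
orientation: [0.225, 0.78, -0.51, 0.283]
contact_force: [1.0, -0.5, -0.3]
finger_gap: 0.0023
gripper_force: 0.0
```

{"name": "send_rows", "arguments": {
  "rows": [
    [1,[-0.0285,-0.0275,-0.0225],0],
    [1,[-0.0285,-0.0275,-0.0225],0],
    [1,[0,0,0],0]
  ]
}}

```text
time_s: 15.1
tcp_pos: [0.7538, 0.218, 0.1588]
orientation: [0.224, 0.782, -0.508, 0.284]
contact_force: [-0.4, -0.2, -0.6]
finger_gap: 0.0006
gripper_force: 0.0
```

```bash
python3 -c "
from h import *;show();go([-15,170,28])"
```

```text
t 15.1 tcp fixt mm [-99.9 177.6 158.8] world [0.7538 0.218  0.1588] 
 j [ 0.69  0.78  0.11  0.71 -1.3  -0.61] axes in fixture (cols)
 [[ 0.74  -0.026  0.672]
 [ 0.023 -0.998 -0.064]
 [ 0.672  0.062 -0.738]] gap 0.0006 F fixt [ 0.  -0.4 -0.6]
[-15, 170, 28] -> tool shift mm [-25.1  -2.7 154.1]
```

{"name": "send_rows", "arguments": {
  "rows": [
    [1,[-0.025,-0.003,0.03],0],
    [1,[0,0,0.04],0],
    [1,[0,0,0.04],0],
    [1,[0,0,0.03],0],
    [1,[0,0,0.014],0],
    [1,[0,0,0],0]
  ]
}}

```text
time_s: 15.7
tcp_pos: [0.7796, 0.1287, 0.03]
orientation: [0.227, 0.78, -0.511, 0.282]
contact_force: [0.4, 0.4, 0.4]
finger_gap: 0.0001
gripper_force: 0.0
```

{"name": "send_rows", "arguments": {
  "rows": [
    [1,[0,0.01,0.0006],0],
    [1,[0,0.005,0.0003],0],
    [1,[0,0.005,0.0003],0],
    [1,[0,0.005,0.0003],0],
    [1,[0,0.005,0.0003],0]
  ]
}}

```text
time_s: 16.2
tcp_pos: [0.7543, 0.1209, 0.0345]
orientation: [0.222, 0.78, -0.511, 0.285]
contact_force: [1.7, 1.6, 1.1]
finger_gap: 0.0004
gripper_force: 1.7
```

```bash
python3 -c "
from h import *;show();go([-15,65,28])"
```

```text
t 16.2 tcp fixt mm [-11.1 138.4  34.5] world [0.7543 0.1209 0.0345] 
 j [ 0.57  0.82 -0.16  0.88 -1.01 -0.8 ] axes in fixture (cols)
 [[ 0.741 -0.03   0.671]
 [ 0.016 -0.998 -0.062]
 [ 0.671  0.056 -0.739]] gap 0.0004 F fixt [-0.8  2.2  1.1]
[-15, 65, 28] -> tool shift mm [-8.4 73.   6.7]
```

{"name": "send_rows", "arguments": {
  "rows": [
    [1,[-0.001,0.008,0.001],0],
    [1,[-0.001,0.008,0.001],0],
    [1,[-0.001,0.008,0.001],0],
    [1,[-0.001,0.008,0.001],0],
    [1,[-0.001,0.008,0.001],0],
    [1,[-0.001,0.008,0.001],0],
    [1,[0,0.008,0.0005],0],
    [1,[0,0.005,0.0],0]
  ]
}}

```text
time_s: 17.0
tcp_pos: [0.6954, 0.0953, 0.0277]
orientation: [0.225, 0.78, -0.511, 0.283]
contact_force: [3.0, 1.3, 2.2]
finger_gap: 0.0006
gripper_force: 2.0
```

```bash
python3 -c "
from h import *;show();go([-15,65,28])
c=cal('wrist');import pickle;pickle.dump(c,open('w5.pkl','wb'))
im=env.snapshot('wrist');cv2.imwrite('pics/w5.png',im[:,:,::-1])
cv2.imwrite('pics/w5c.png',cv2.resize(im[60:310,120:520,::-1],None,fx=2,fy=2,interpolation=cv2.INTER_CUBIC))"
```

```text
t 17.0 tcp fixt mm [-11.9  74.2  27.7] world [0.6954 0.0953 0.0277] 
 j [ 0.57  0.75 -0.36  0.94 -0.94 -0.92] axes in fixture (cols)
 [[ 0.741 -0.033  0.671]
 [ 0.016 -0.998 -0.068]
 [ 0.671  0.061 -0.739]] gap 0.0006 F fixt [0.1 3.3 2.2]
[-15, 65, 28] -> tool shift mm [-2.3  9.3 -1.7]
```

View pics/w5c.png

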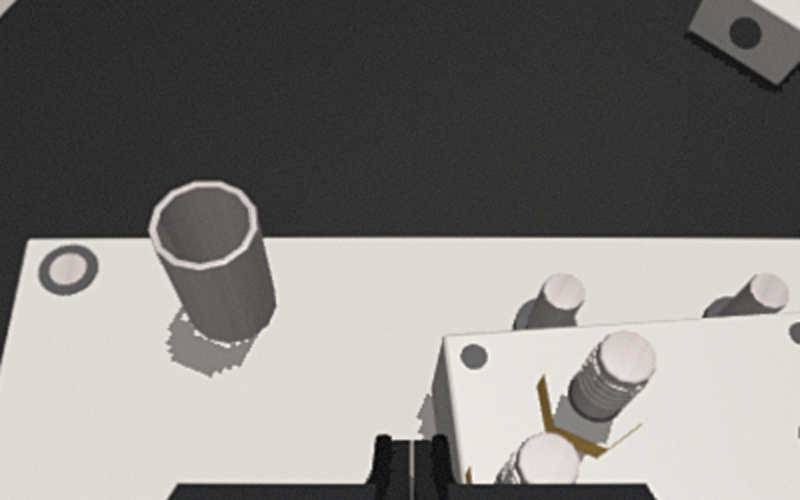

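The block's +x/+y top corner is at crop (447,338), its +x top edge runs to (800,313), and the pin tops are at (565,290) and (768,290). The stem tops are at (628,352) and (548,455).

```bash
cat > w5.py <<'E'
from h import *
import pickle
c=pickle.load(open('w5.pkl','rb'))
Q=lambda q:(np.array(q,float)+.5)/2-.5+[120,60]
f=np.load('poses.npz')['f']
f2,e=fit(c,Q([[565,290],[768,290],[28,240]]),np.array([[36,30,40],[36,-30,40],[70,190,16]])/1e3,f);print("fixture here",f2.round(4),e,"vs",f)
f2=f if e>4 else f2
u=Q([[447,338],[800,313],[628,352],[548,455]])
L=np.c_[inv(f2,plane(c,u[:2],.051)),][:, :2]
print("top edge",L.round(4),"yaw",np.arctan2(L[1,0]-L[0,0],L[0,1]-L[1,1]).round(3))
print("stems",inv(f2,plane(c,u[2:],.081)).round(4))
b,e=fit(c,u[[0,2,3]],np.array([[30,50,51],[8,18,81],[-12,38,81]])/1e3,[*T2(f2,[[-.015,.02,0]])[0,:2],f2[2]])
print("block",inv(f2,[*b[:2],0])[0].round(4),round(b[2]-f2[2],3),e)
show()
E
python3 w5.py
```

```text
fixture here [ 0.6316  0.0547 -1.1384] 0.7002660092760493 vs [ 0.6325  0.0542 -1.1502]
top edge [[ 0.0169  0.0651]
 [ 0.0226 -0.0289]] yaw 0.061
stems [[-0.0012  0.033   0.081 ]
 [-0.0219  0.0521  0.081 ]]
block [-0.0086  0.0145  0.    ] 0.038 4.783748726556553
t 17.05 tcp fixt mm [-11.7  73.3  27.6] world [0.6947 0.0948 0.0276] 
 j [ 0.57  0.75 -0.36  0.94 -0.94 -0.92] axes in fixture (cols)
 [[ 0.741 -0.034  0.671]
 [ 0.016 -0.997 -0.069]
 [ 0.671  0.062 -0.738]] gap 0.0007 F fixt [-0.1  2.1  1.4]
```

Block: x about -9, y 14, turned about +0.05. I'll push 8 mm more, then go round to its -x side.

{"name": "send_rows", "arguments": {
  "rows": [
    [1,[0,0.003,0.0002],0],
    [1,[0,0.003,0.0002],0],
    [1,[0,0.002,0.0001],0],
    [1,[0,0,0],0],
    [1,[0,-0.006,0],0],
    [1,[0,-0.004,-0.02],0],
    [1,[0,0,-0.04],0],
    [1,[0,0,-0.045],0]
  ]
}}

```text
time_s: 17.85
tcp_pos: [0.6744, 0.162, 0.1037]
orientation: [0.227, 0.779, -0.511, 0.282]
contact_force: [0.8, 0.0, -0.1]
finger_gap: 0.0004
gripper_force: 0.0
```

```bash
python3 -c "
from h import *
f=np.load('poses.npz');np.savez('poses.npz',f=[.632,.0545,-1.145],b=f['b'])
show();go([-85,3,105]);go([-60,3,28])"
```

```text
t 17.85 tcp fixt mm [-80.4  83.  103.7] world [0.6744 0.162  0.1037] 
 j [ 0.69  0.68 -0.24  0.77 -1.12 -0.8 ] axes in fixture (cols)
 [[ 0.741 -0.042  0.671]
 [ 0.013 -0.997 -0.077]
 [ 0.672  0.066 -0.738]] gap 0.0004 F fixt [ 0.3  0.7 -0.1]
[-85, 3, 105] -> tool shift mm [-3.6 80.1  2.1]
[-60, 3, 28] -> tool shift mm [-36.9  73.9  75.7]
```

{"name": "send_rows", "arguments": {
  "rows": [
    [1,[-0.001,0.03,0],0],
    [1,[-0.001,0.03,0.001],0],
    [1,[-0.002,0.02,0.001],0],
    [1,[-0.013,-0.002,0.03],0],
    [1,[-0.012,-0.002,0.026],0],
    [1,[-0.008,-0.002,0.018],0],
    [1,[0,0,0],0]
  ]
}}

```text
time_s: 18.55
tcp_pos: [0.6102, 0.109, 0.0257]
orientation: [0.228, 0.779, -0.511, 0.282]
contact_force: [-0.1, 0.0, 0.0]
finger_gap: 0.0003
gripper_force: 0.0
```

```bash
python3 -c "
from h import *;show();go([-47,3,28])"
```

```text
t 18.55 tcp fixt mm [-58.6   2.7  25.7] world [0.6102 0.109  0.0257] 
 j [ 0.66  0.67 -0.54  0.93 -0.92 -1.05] axes in fixture (cols)
 [[ 0.74  -0.041  0.672]
 [ 0.015 -0.997 -0.078]
 [ 0.673  0.067 -0.737]] gap 0.0003 F fixt [-0.1 -0.1  0. ]
[-47, 3, 28] -> tool shift mm [10.1 -0.6  6.1]
```

{"name": "send_rows", "arguments": {
  "rows": [
    [1,[0.005,0,0.003],0],
    [1,[0.003,0,0.002],0],
    [1,[0.002,0,0.001],0],
    [1,[0.0015,0,0.0013],0],
    [1,[0.0015,0,0.0013],0],
    [1,[0.0015,0,0.0013],0],
    [1,[0.0015,0,0.0013],0],
    [1,[0,0,0],0]
  ]
}}

```text
time_s: 19.35
tcp_pos: [0.6204, 0.0947, 0.0315]
orientation: [0.223, 0.78, -0.511, 0.284]
contact_force: [-0.4, 4.7, 2.0]
finger_gap: 0.0002
gripper_force: 1.9
```

{"name": "send_rows", "arguments": {
  "rows": [
    [1,[0.0011,0,0.001],0],
    [1,[0.0011,0,0.001],0],
    [1,[0,0,0],0]
  ]
}}

```text
time_s: 19.65
tcp_pos: [0.6214, 0.0921, 0.0314]
orientation: [0.223, 0.78, -0.511, 0.284]
contact_force: [-2.4, 6.3, 4.4]
finger_gap: 0.0007
gripper_force: 3.3
```

```bash
python3 -c "
from h import *;show()"
```

```text
t 19.65 tcp fixt mm [-38.6   5.8  31.4] world [0.6214 0.0921 0.0314] 
 j [ 0.62  0.66 -0.55  0.96 -0.9  -1.04] axes in fixture (cols)
 [[ 0.741 -0.037  0.67 ]
 [ 0.012 -0.998 -0.068]
 [ 0.671  0.058 -0.739]] gap 0.0007 F fixt [-6.7  0.4  4.4]
```

{"name": "send_rows", "arguments": {
  "rows": [
    [1,[0.0008,0,0.0007],0],
    [1,[0.0008,0,0.0007],0],
    [1,[0,0,0],0]
  ]
}}

```text
time_s: 19.95
tcp_pos: [0.6228, 0.0916, 0.0314]
orientation: [0.222, 0.781, -0.51, 0.284]
contact_force: [-2.3, 8.1, 4.1]
finger_gap: 0.0003
gripper_force: 4.4
```

{"name": "send_rows", "arguments": {
  "rows": [
    [1,[0.0008,0,0.0007],0],
    [1,[0.0008,0,0.0007],0],
    [1,[0,0,0],0]
  ]
}}

```text
time_s: 20.25
tcp_pos: [0.624, 0.0911, 0.0314]
orientation: [0.22, 0.782, -0.51, 0.284]
contact_force: [-4.2, 11.6, 5.1]
finger_gap: 0.0006
gripper_force: 6.4
```

```bash
python3 -c "
from h import *;show()"
```

```text
t 20.25 tcp fixt mm [-36.6   7.9  31.4] world [0.624  0.0911 0.0314] 
 j [ 0.62  0.66 -0.55  0.97 -0.89 -1.04] axes in fixture (cols)
 [[ 0.743 -0.032  0.668]
 [ 0.013 -0.998 -0.062]
 [ 0.669  0.055 -0.741]] gap 0.0006 F fixt [-12.3   1.    5.1]
```

The block is on the two x-pins at 12 N. Back off and go round to its +y end.

{"name": "send_rows", "arguments": {
  "rows": [
    [1,[-0.008,0,-0.007],0],
    [1,[-0.002,0,-0.03],0],
    [1,[0,0,-0.04],0],
    [1,[0,0,-0.04],0],
    [1,[0,-0.03,0],0],
    [1,[0,-0.035,0],0],
    [1,[0,-0.015,0],0],
    [1,[0,0,0],0]
  ]
}}

```text
time_s: 21.05
tcp_pos: [0.6684, 0.198, 0.1041]
orientation: [0.226, 0.779, -0.512, 0.283]
contact_force: [0.3, -0.1, -0.1]
finger_gap: -0.0
gripper_force: 0.0
```

```bash
python3 -c "
from h import *;show();go([8,78,32])"
```

```text
t 21.05 tcp fixt mm [-115.7   92.4  104.1] world [0.6684 0.198  0.1041] 
 j [ 0.74  0.7  -0.19  0.73 -1.16 -0.81] axes in fixture (cols)
 [[ 0.741 -0.041  0.671]
 [ 0.012 -0.997 -0.074]
 [ 0.672  0.063 -0.738]] gap -0.0 F fixt [ 0.3  0.2 -0.1]
[8, 78, 32] -> tool shift mm [ 43.    4.8 137.2]
```

{"name": "send_rows", "arguments": {
  "rows": [
    [1,[0.022,0,0.02],0],
    [1,[0.021,0.001,0.035],0],
    [1,[0,0.002,0.035],0],
    [1,[0,0.002,0.03],0],
    [1,[0,0,0.017],0],
    [1,[0,0,0],0]
  ]
}}

```text
time_s: 21.65
tcp_pos: [0.7034, 0.0763, 0.0312]
orientation: [0.228, 0.779, -0.512, 0.281]
contact_force: [0.6, -0.0, -0.1]
finger_gap: 0.0002
gripper_force: 0.0
```

{"name": "send_rows", "arguments": {
  "rows": [
    [1,[0,0.004,0.0002],0],
    [1,[0,0.003,0.0002],0],
    [1,[0,0.002,0.0002],0],
    [1,[0,0.002,0.0002],0],
    [1,[0,0.0015,0.0001],0],
    [1,[0,0.0015,0.0001],0],
    [1,[0,0,0],0]
  ]
}}

```text
time_s: 22.35
tcp_pos: [0.6948, 0.0762, 0.0349]
orientation: [0.223, 0.78, -0.511, 0.284]
contact_force: [2.0, 4.3, 1.3]
finger_gap: 0.0003
gripper_force: 1.8
```

```bash
python3 -c "
from h import *;show();go([8,60,32])"
```

```text
t 22.35 tcp fixt mm [ 6.2 66.1 34.9] world [0.6948 0.0762 0.0349] 
 j [ 0.54  0.73 -0.39  0.97 -0.93 -0.92] axes in fixture (cols)
 [[ 0.741 -0.036  0.67 ]
 [ 0.012 -0.998 -0.066]
 [ 0.671  0.057 -0.739]] gap 0.0003 F fixt [-3.1  3.6  1.3]
[8, 60, 32] -> tool shift mm [-0.7  5.9  3.8]
```

{"name": "send_rows", "arguments": {
  "rows": [
    [1,[0,0.0015,0.0002],0],
    [1,[0,0.0015,0.0002],0],
    [1,[0,0.001,0.0002],0],
    [1,[0,0,0],0]
  ]
}}

```text
time_s: 22.75
tcp_pos: [0.6917, 0.0747, 0.0348]
orientation: [0.222, 0.78, -0.51, 0.285]
contact_force: [3.9, 4.6, 1.3]
finger_gap: 0.0003
gripper_force: 2.6
```

{"name": "send_rows", "arguments": {
  "rows": [
    [1,[0,0.001,0.0001],0],
    [1,[0,0.001,0.0001],0],
    [1,[0,0,0],0]
  ]
}}

```text
time_s: 23.05
tcp_pos: [0.6901, 0.0739, 0.0349]
orientation: [0.222, 0.78, -0.51, 0.285]
contact_force: [4.0, 3.7, 1.7]
finger_gap: 0.0005
gripper_force: 2.7
```

```bash
python3 -c "
from h import *;show();go([8,60,32])"
```

```text
t 23.05 tcp fixt mm [ 6.3 60.9 34.9] world [0.6901 0.0739 0.0349] 
 j [ 0.54  0.72 -0.41  0.98 -0.92 -0.93] axes in fixture (cols)
 [[ 0.741 -0.035  0.67 ]
 [ 0.012 -0.998 -0.065]
 [ 0.671  0.056 -0.739]] gap 0.0005 F fixt [-1.8  5.2  1.7]
[8, 60, 32] -> tool shift mm [-0.7  0.7  3.3]
```

{"name": "send_rows", "arguments": {
  "rows": [
    [1,[0,0.001,0.0001],0],
    [1,[0,0.001,0.0001],0],
    [1,[0,0,0],0]
  ]
}}

```text
time_s: 23.35
tcp_pos: [0.6896, 0.0744, 0.035]
orientation: [0.22, 0.781, -0.51, 0.285]
contact_force: [6.7, 5.3, 1.2]
finger_gap: 0.0005
gripper_force: 4.3
```

{"name": "send_rows", "arguments": {
  "rows": [
    [1,[0,0.001,0.0001],0],
    [1,[0,0.001,0.0001],0],
    [1,[0,0,0],0]
  ]
}}

```text
time_s: 23.65
tcp_pos: [0.6889, 0.075, 0.0351]
orientation: [0.219, 0.782, -0.51, 0.285]
contact_force: [8.8, 8.1, 0.3]
finger_gap: 0.0005
gripper_force: 5.5
```

```bash
python3 -c "
from h import *;show()"
```

```text
t 23.65 tcp fixt mm [ 4.8 60.3 35.1] world [0.6889 0.075  0.0351] 
 j [ 0.54  0.71 -0.42  0.98 -0.91 -0.94] axes in fixture (cols)
 [[ 0.743 -0.03   0.668]
 [ 0.012 -0.998 -0.058]
 [ 0.669  0.051 -0.742]] gap 0.0005 F fixt [-3.7 11.4  0.3]
```

```bash
python3 -c "
from h import *
c=cal('wrist');import pickle;pickle.dump(c,open('w6.pkl','wb'))
im=env.snapshot('wrist');
cv2.imwrite('pics/w6c.png',cv2.resize(im[70:310,290:580,::-1],None,fx=2.5,fy=2.5,interpolation=cv2.INTER_CUBIC))"
```

```text
(no output)
```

View pics/w6c.png

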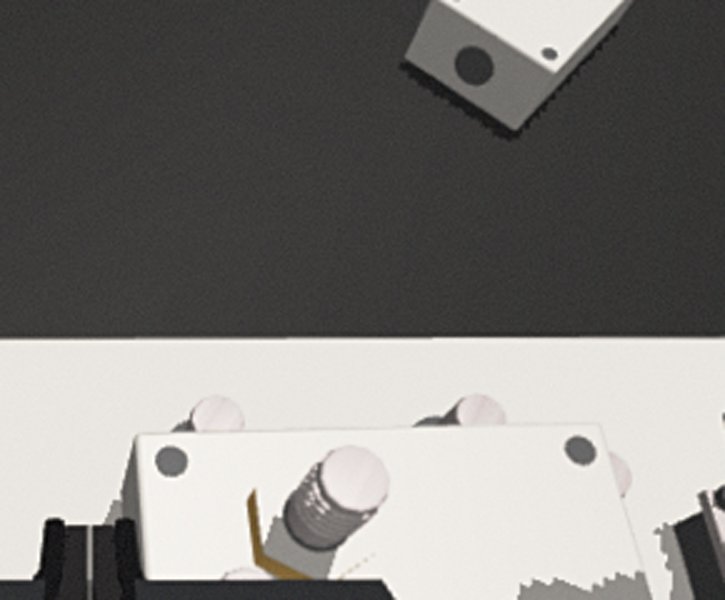

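The block's +x top edge runs from crop (137,437) to (602,424), and the pin tops at (217,413) and (481,411) are right behind it. The end pin top at (622,474) touches the -y end.

```bash
cat > w6.py <<'E'
from h import *
import pickle
c=pickle.load(open('w6.pkl','rb'))
Q=lambda q:(np.array(q,float)+.5)/2.5-.5+[290,70]
f=np.load('poses.npz')['f']
f2,e=fit(c,Q([[217,413],[481,411]]),np.array([[36,30,40],[36,-30,40]])/1e3,f);print("fixture here",f2.round(4),e)
pe=plane(c,Q([[10,341],[715,338]]),.016)[:,:2];d=pe[1]-pe[0];print("plate edge yaw",(np.arctan2(d[1],d[0])+np.pi/2).round(4))
L=inv(f2,plane(c,Q([[137,437],[602,424]]),.051))[:,:2];print("edge corners",L.round(4),"yaw",np.arctan2(L[1,0]-L[0,0],L[0,1]-L[1,1]).round(3))
show()
E
python3 w6.py
```

```text
fixture here [ 0.6324  0.0538 -1.1456] 0.3141206390391176
plate edge yaw -1.1399
edge corners [[ 0.0258  0.0495]
 [ 0.0278 -0.0502]] yaw 0.02
t 23.7 tcp fixt mm [ 4.8 60.3 35.1] world [0.6889 0.075  0.0351] 
 j [ 0.54  0.71 -0.42  0.98 -0.91 -0.94] axes in fixture (cols)
 [[ 0.743 -0.03   0.668]
 [ 0.011 -0.998 -0.058]
 [ 0.669  0.051 -0.742]] gap 0.0005 F fixt [-3.6 11.   0.6]
```

The block is still turned by about 0.02, with its +y end some 2 to 3 mm off its x-pin; y is right. I'll do a second push to +x, nearer the +y pin.

{"name": "send_rows", "arguments": {
  "rows": [
    [1,[0,-0.008,0],0],
    [1,[0,-0.008,-0.02],0],
    [1,[-0.01,0,-0.045],0],
    [1,[-0.02,0,-0.045],0],
    [1,[-0.01,0,-0.025],0],
    [1,[0,0.02,0],0],
    [1,[0,0.03,0],0],
    [1,[0,0,0],0]
  ]
}}

```text
time_s: 24.5
tcp_pos: [0.6078, 0.1675, 0.1081]
orientation: [0.228, 0.779, -0.511, 0.282]
contact_force: [0.3, -0.8, 0.0]
finger_gap: 0.0003
gripper_force: 0.0
```

```bash
python3 -c "
from h import *;show();go([-55,14,28])"
```

```text
t 24.5 tcp fixt mm [-112.9   24.6  108.1] world [0.6078 0.1675 0.1081] 
 j [ 0.77  0.6  -0.38  0.75 -1.11 -0.88] axes in fixture (cols)
 [[ 0.74  -0.041  0.672]
 [ 0.015 -0.997 -0.077]
 [ 0.673  0.066 -0.737]] gap 0.0003 F fixt [ 0.9 -0.1  0. ]
[-55, 14, 28] -> tool shift mm [-11.3   2.9  98.7]
```

{"name": "send_rows", "arguments": {
  "rows": [
    [1,[-0.006,0.001,0.03],0],
    [1,[-0.005,0.001,0.035],0],
    [1,[0,0,0.025],0],
    [1,[0,0,0.009],0],
    [1,[0.004,0,0.0035],0],
    [1,[0.003,0,0.0025],0],
    [1,[0.0015,0,0.0013],0],
    [1,[0,0,0],0]
  ]
}}

```text
time_s: 25.3
tcp_pos: [0.6324, 0.1041, 0.0297]
orientation: [0.223, 0.78, -0.511, 0.284]
contact_force: [-0.1, 0.5, -0.4]
finger_gap: 0.0003
gripper_force: 0.0
```

```bash
python3 -c "
from h import *;show()"
```

```text
t 25.3 tcp fixt mm [-45.   20.9  29.7] world [0.6324 0.1041 0.0297] 
 j [ 0.63  0.68 -0.5   0.94 -0.92 -1.02] axes in fixture (cols)
 [[ 0.741 -0.038  0.67 ]
 [ 0.011 -0.998 -0.068]
 [ 0.671  0.058 -0.739]] gap 0.0003 F fixt [-0.5  0.1 -0.4]
```

{"name": "send_rows", "arguments": {
  "rows": [
    [1,[0.002,0,0.0018],0],
    [1,[0.0015,0.0002,0.0013],0],
    [1,[0.0011,0.0002,0.001],0],
    [1,[0.0011,0.0002,0.001],0],
    [1,[0.0011,0.0002,0.001],0],
    [1,[0,0,0],0]
  ]
}}

```text
time_s: 25.9
tcp_pos: [0.6353, 0.0967, 0.0289]
orientation: [0.222, 0.781, -0.51, 0.284]
contact_force: [-3.3, 5.0, 1.4]
finger_gap: 0.0004
gripper_force: 3.2
```

{"name": "send_rows", "arguments": {
  "rows": [
    [1,[0.0011,0.0002,0.001],0],
    [1,[0.0011,0.0002,0.001],0],
    [1,[0,0,0],0]
  ]
}}

```text
time_s: 26.2
tcp_pos: [0.6358, 0.0962, 0.0289]
orientation: [0.221, 0.782, -0.509, 0.284]
contact_force: [-10.0, 13.6, 4.8]
finger_gap: 0.0007
gripper_force: 8.2
```

```bash
python3 -c "
from h import *;show()"
```

```text
t 26.2 tcp fixt mm [-36.4  20.7  28.9] world [0.6358 0.0962 0.0289] 
 j [ 0.62  0.68 -0.51  0.96 -0.9  -1.02] axes in fixture (cols)
 [[ 0.744 -0.031  0.668]
 [ 0.014 -0.998 -0.062]
 [ 0.668  0.056 -0.742]] gap 0.0007 F fixt [-16.5  -3.5   4.8]
```

Home on the x-pins at 16 N with a steep force rise. While pressing, I'll drag it gently toward -y to the end pin.

{"name": "send_rows", "arguments": {
  "rows": [
    [1,[0,0.001,0.0001],0],
    [1,[0,0.001,0.0001],0],
    [1,[0,0.001,0.0001],0],
    [1,[0,0,0],0]
  ]
}}

```text
time_s: 26.6
tcp_pos: [0.6353, 0.0963, 0.029]
orientation: [0.218, 0.782, -0.509, 0.284]
contact_force: [-2.8, 12.1, 1.1]
finger_gap: 0.0005
gripper_force: 5.8
```

```bash
python3 -c "
from h import *;show()"
```

```text
t 26.6 tcp fixt mm [-36.7  20.2  29. ] world [0.6353 0.0963 0.029 ] 
 j [ 0.61  0.68 -0.52  0.97 -0.9  -1.03] axes in fixture (cols)
 [[ 0.745 -0.029  0.667]
 [ 0.014 -0.998 -0.058]
 [ 0.667  0.052 -0.743]] gap 0.0005 F fixt [-12.1   2.4   1.1]
```

{"name": "send_rows", "arguments": {
  "rows": [
    [1,[0,0.001,0.0001],0],
    [1,[0,0.001,0.0001],0],
    [1,[0,0,0],0]
  ]
}}

```text
time_s: 26.9
tcp_pos: [0.6345, 0.0961, 0.0291]
orientation: [0.217, 0.783, -0.509, 0.284]
contact_force: [1.3, 11.6, -0.6]
finger_gap: 0.0006
gripper_force: 4.9
```

```bash
python3 -c "
from h import *;show()"
```

```text
t 26.9 tcp fixt mm [-36.8  19.4  29.1] world [0.6345 0.0961 0.0291] 
 j [ 0.61  0.67 -0.52  0.97 -0.89 -1.03] axes in fixture (cols)
 [[ 0.745 -0.028  0.666]
 [ 0.013 -0.998 -0.056]
 [ 0.667  0.051 -0.744]] gap 0.0006 F fixt [-10.1   6.   -0.6]
```

```bash
cat > chk.py <<'E'
from h import *
c=cal('wrist');im=env.snapshot('wrist');cv2.imwrite('pics/w7.png',im[:,:,::-1])
f=np.array([0.6324,0.0538,-1.1435])
S=cv2.createLineSegmentDetector().detect(cv2.cvtColor(im,cv2.COLOR_RGB2GRAY))[0][:,0]
for z,sel in((.016,lambda m:abs(m[0]-.07)<.012),(.051,lambda m:abs(m[0]-.03)<.012 and abs(m[1])<.06)):
    for s in S:
        if np.hypot(*(s[2:]-s[:2]))<25: continue
        L=inv(f,plane(c,s.reshape(2,2),z))[:,:2]
        if sel(L.mean(0)) and abs(L[1,0]-L[0,0])<.15*abs(L[1,1]-L[0,1]): print(z,s.round(1),(L*1e3).round(1).tolist(),"yaw",round(float(-np.arctan((L[1,0]-L[0,0])/(L[1,1]-L[0,1]))),3))
print("pins predicted",proj(c,T2(f,np.array([[36,30,40],[36,-30,40],[22,-56,40]])/1e3)).round(1).tolist())
print("block corners predicted",proj(c,T2(f,np.array([[30,50,51],[30,-50,51]])/1e3)).round(1).tolist())
g=cv2.cvtColor(im,cv2.COLOR_RGB2GRAY)
n,l,st,ce=cv2.connectedComponentsWithStats((cv2.GaussianBlur(g,(3,3),0)>0).astype(np.uint8))
E
python3 chk.py
```

```text
0.016 [455.6 147.3 159.4 145.3] [[69.0, -76.9], [68.8, 125.1]] yaw 0.001
0.016 [ 99.4 146.1  63.1 146.3] [[68.4, 164.8], [68.5, 189.2]] yaw -0.005
0.051 [455.6 147.3 159.4 145.3] [[41.1, -57.5], [41.0, 107.4]] yaw 0.001
0.051 [311.9 165.2 268.1 165.7] [[28.0, 24.6], [27.5, 47.9]] yaw 0.019
0.051 [391.9 165.6 344.4 165.6] [[28.0, -19.0], [27.8, 7.0]] yaw 0.009
pins predicted [[301.9, 164.9], [404.6, 165.6], [451.9, 186.2]]
block corners predicted [[264.4, 161.9], [446.3, 163.3]]
```

The plate edge and block edge agree within about 1 mm and the yaw is about 0.01, so the block is seated. Retreat and go to the handle.

{"name": "send_rows", "arguments": {
  "rows": [
    [1,[-0.006,-0.002,-0.005],0],
    [1,[0,0,-0.03],0],
    [1,[0,0,-0.045],0],
    [1,[0,0,-0.045],0],
    [1,[0.03,0.02,-0.03],0],
    [1,[0.03,0.025,-0.02],0],
    [1,[0.03,0.03,0],0],
    [1,[0.02,0.03,0],0]
  ]
}}

```text
time_s: 27.75
tcp_pos: [0.5302, 0.0916, 0.2353]
orientation: [0.224, 0.78, -0.512, 0.284]
contact_force: [-1.0, 0.0, 0.1]
finger_gap: 0.0006
gripper_force: 0.0
```

```bash
python3 -c "
from h import *;show();go([4,-122,180]);go([4,-125,134])"
```

```text
t 27.75 tcp fixt mm [-75.8 -77.4 235.3] world [0.5302 0.0916 0.2353] 
 j [ 0.78  0.3  -0.51  0.7  -1.23 -0.77] axes in fixture (cols)
 [[ 0.741 -0.039  0.67 ]
 [ 0.011 -0.997 -0.07 ]
 [ 0.671  0.059 -0.739]] gap 0.0006 F fixt [-0.4 -0.9  0.1]
[4, -122, 180] -> tool shift mm [21.5 38.  97.5]
[4, -125, 134] -> tool shift mm [ -9.4  38.3 131.7]
```

{"name": "send_rows", "arguments": {
  "rows": [
    [1,[0.007,0.013,0.03],0],
    [1,[0.007,0.013,0.035],0],
    [1,[0.0075,0.012,0.033],0],
    [1,[-0.012,0,0.014],0],
    [1,[-0.012,0,0.012],0],
    [1,[-0.007,0,0.008],0],
    [1,[0,0,0],0]
  ]
}}

```text
time_s: 28.45
tcp_pos: [0.5204, -0.0004, 0.1312]
orientation: [0.226, 0.78, -0.511, 0.283]
contact_force: [-1.2, 0.6, 0.7]
finger_gap: 0.0002
gripper_force: 0.0
```

```bash
python3 -c "
from h import *;show()
for p in ([4,-138,135],[4,-157,131],[4,-172,121],[4,-182,108],[4,-186,98],[4,-188,87],[4,-188,77]): go(p)"
```

```text
t 28.45 tcp fixt mm [   3.9 -124.4  131.2] world [ 5.204e-01 -4.000e-04  1.312e-01] 
 j [ 0.6   0.36 -0.79  0.94 -0.93 -0.97] axes in fixture (cols)
 [[ 0.74  -0.039  0.671]
 [ 0.014 -0.997 -0.073]
 [ 0.672  0.063 -0.738]] gap 0.0002 F fixt [-1.  -0.8  0.7]
[4, -138, 135] -> tool shift mm [ 2.4 13.8 -1.7]
[4, -157, 131] -> tool shift mm [-0.5 32.5  2.6]
[4, -172, 121] -> tool shift mm [-7.5 46.9 11.1]
[4, -182, 108] -> tool shift mm [-16.3  56.   21.4]
[4, -186, 98] -> tool shift mm [-23.1  59.4  29.1]
[4, -188, 87] -> tool shift mm [-30.5  60.7  37.3]
[4, -188, 77] -> tool shift mm [-37.3  60.   44.7]
```

{"name": "send_rows", "arguments": {
  "rows": [
    [1,[0.001,0.007,-0.001],0],
    [1,[0.001,0.007,-0.001],0],
    [1,[-0.001,0.006,0.0015],0],
    [1,[-0.001,0.006,0.0015],0],
    [1,[-0.001,0.007,0.0015],0],
    [1,[0,0,0],0]
  ]
}}

```text
time_s: 29.05
tcp_pos: [0.4898, -0.0135, 0.1317]
orientation: [0.225, 0.78, -0.511, 0.283]
contact_force: [-0.6, -0.2, 0.0]
finger_gap: 0.0003
gripper_force: 0.0
```

```bash
python3 -c "
from h import *;show();go([4,-172,121])"
```

```text
t 29.05 tcp fixt mm [   3.2 -157.5  131.7] world [ 0.4898 -0.0135  0.1317] 
 j [ 0.61  0.31 -0.87  0.96 -0.91 -1.  ] axes in fixture (cols)
 [[ 0.741 -0.038  0.67 ]
 [ 0.012 -0.997 -0.071]
 [ 0.671  0.061 -0.739]] gap 0.0003 F fixt [-0.1 -0.7  0. ]
[4, -172, 121] -> tool shift mm [-6.8 13.7  9.4]
```

{"name": "send_rows", "arguments": {
  "rows": [
    [1,[-0.002,0.005,0.003],0],
    [1,[-0.0025,0.005,0.003],0],
    [1,[-0.0025,0.0045,0.003],0],
    [1,[0,0,0],0]
  ]
}}

```text
time_s: 29.45
tcp_pos: [0.4762, -0.0201, 0.1205]
orientation: [0.225, 0.78, -0.511, 0.283]
contact_force: [0.2, 0.4, -0.1]
finger_gap: 0.0003
gripper_force: 0.0
```

```bash
python3 -c "
from h import *;show();go([4,-182,108])"
```

```text
t 29.45 tcp fixt mm [   3.6 -172.7  120.5] world [ 0.4762 -0.0201  0.1205] 
 j [ 0.6   0.31 -0.92  0.99 -0.89 -1.05] axes in fixture (cols)
 [[ 0.741 -0.038  0.67 ]
 [ 0.013 -0.997 -0.072]
 [ 0.671  0.062 -0.739]] gap 0.0003 F fixt [-0.2  0.3 -0.1]
[4, -182, 108] -> tool shift mm [-8.2  8.5 10.2]
```

{"name": "send_rows", "arguments": {
  "rows": [
    [1,[-0.003,0.003,0.0035],0],
    [1,[-0.003,0.003,0.0035],0],
    [1,[-0.003,0.0025,0.0035],0]
  ]
}}

```text
time_s: 29.75
tcp_pos: [0.4689, -0.0231, 0.1076]
orientation: [0.224, 0.78, -0.511, 0.284]
contact_force: [1.6, 1.1, 1.6]
finger_gap: 0.0005
gripper_force: 1.0
```

```bash
python3 -c "
from h import *;show();go([4,-186,98])
c=cal('scene');im=env.snapshot('scene');cv2.imwrite('pics/s2.png',im[:,:,::-1])
f=np.load('poses.npz')['f'];P=[]
g=im.max(2);a=cv2.cvtColor(cv2.imread('pics/scene0.png'),cv2.COLOR_BGR2GRAY)
d=cv2.absdiff(cv2.cvtColor(im,cv2.COLOR_RGB2GRAY),a)
u=proj(c,T2(f,np.array([[0,-33,103],[0,-25,51],[0,-155,135],[0,-204,68]])/1e3));print(u.round(1))
print(g[200:285:4,285:350:3])"
```

```text
t 29.75 tcp fixt mm [   3.3 -180.6  107.6] world [ 0.4689 -0.0231  0.1076] 
 j [ 0.59  0.32 -0.96  1.03 -0.86 -1.1 ] axes in fixture (cols)
 [[ 0.741 -0.038  0.67 ]
 [ 0.012 -0.998 -0.069]
 [ 0.671  0.059 -0.739]] gap 0.0005 F fixt [-0.4  1.9  1.6]
[4, -186, 98] -> tool shift mm [-6.   4.8  8. ]
[[330.8 249. ]
 [332.9 270.7]
 [297.5 213.6]
 [286.5 230.2]]
[[ 53  54  54  52  37  28  34  31  29  31  31  46  47  34  35  30  29  28
   41  46  45  54]
 [ 53  54  54  39  59  39  33  30  31  46  54  46  35  30  29  28  28  30
   29  29  43  46]
 [ 54  54  45  57  42  31  29  29  53  53  54  54  53  34  29  30  28  30
   29  30  28  33]
 [ 54  49  55  41  30  31  30  54  53  53  54  54  54  55  54  32  30  29
   50  56 241 104]
 [ 43  55  47  30  29  36  53  54  54  53  53  54  54  55  54  54  53  37
   30 223 240 243]
 [ 43  44  30  30  32  54  54  52  53  54  54  54  54  53  54  53  54  53
   54  88 204 212]
 [ 39  38  32  30  53  54  54  54  54  55  52  54  53  53  53  53  55  53
   54  53  47 169]
 [ 53  48  39  45  42  52  54  54  53  54  54  55  53  53  53  54  54  54
   54  54  53  54
[... 604 characters left out ...]
4 144 186 155 144 213 137 220
  222 222 133 122]
 [233 223 223 210  97 209 155 135 141 128 124 130 144 146 177 145 143 154
  134 221 131 132]
 [223 223 223 223 207  63 134 200 142 124 124 124 129 217 146 147 171 146
  142 135 142  90]
 [223 223 223 223 223 223 182  64 114 139  68  68 129 222 140  84 143  91
  186 222 222 223]
 [223 223 223 223 223 223 223 223  91  71 185 227 223 223 223 182  44  75
  192 160 140 223]
 [223 223 223 223 223 223 223 223 223 223 148 155 159 223 223 223 223 223
  223 150 139 223]
 [153 196 223 223 223 223 223 223 223 191 154 206 181 156 194 224 223 224
  222 127 102 215]
 [ 53 150 155 221 223 223 223 223 223 223 215 143 119 154 153 156 220 223
  200 178 169 223]]
```

Contact is now felt and the handle follows. Continue down.

{"name": "send_rows", "arguments": {
  "rows": [
    [1,[-0.003,0.0025,0.004],0],
    [1,[-0.003,0.0025,0.004],0],
    [1,[-0.004,0.0007,0.004],0],
    [1,[-0.0035,0.0007,0.004],0]
  ]
}}

```text
time_s: 30.2
tcp_pos: [0.4613, -0.0274, 0.0867]
orientation: [0.225, 0.78, -0.511, 0.283]
contact_force: [1.0, 0.9, -0.2]
finger_gap: 0.0006
gripper_force: 0.0
```

```bash
python3 -c "
from h import *;show();go([4,-188,87]);go([4,-188,77])"
```

```text
t 30.2 tcp fixt mm [   4.  -189.3   86.7] world [ 0.4613 -0.0274  0.0867] 
 j [ 0.57  0.35 -1.    1.11 -0.82 -1.18] axes in fixture (cols)
 [[ 0.741 -0.039  0.67 ]
 [ 0.012 -0.997 -0.071]
 [ 0.671  0.061 -0.739]] gap 0.0006 F fixt [-0.4  1.3 -0.2]
[4, -188, 87] -> tool shift mm [ 0.2 -1.3 -0.4]
[4, -188, 77] -> tool shift mm [-6.5 -1.9  7. ]
```

{"name": "send_rows", "arguments": {
  "rows": [
    [1,[-0.002,0,0.0022],0],
    [1,[-0.002,0,0.0022],0],
    [1,[-0.002,0,0.0022],0]
  ]
}}

```text
time_s: 30.5
tcp_pos: [0.4617, -0.0281, 0.0802]
orientation: [0.226, 0.779, -0.511, 0.286]
contact_force: [-10.4, 5.1, 18.7]
finger_gap: 0.0007
gripper_force: 9.9
```

```bash
python3 -c "
from h import *;show()"
```

```text
t 30.5 tcp fixt mm [   4.9 -189.2   80.2] world [ 0.4617 -0.0281  0.0802] 
 j [ 0.56  0.36 -1.01  1.14 -0.81 -1.21] axes in fixture (cols)
 [[ 0.737 -0.039  0.675]
 [ 0.012 -0.997 -0.07 ]
 [ 0.676  0.06  -0.735]] gap 0.0007 F fixt [-9.  -7.4 18.7]
```

{"name": "send_rows", "arguments": {
  "rows": [
    [1,[-0.0013,0,0.0015],0],
    [1,[-0.0013,0,0.0015],0],
    [1,[0,0,0],0]
  ]
}}

```text
time_s: 30.8
tcp_pos: [0.4619, -0.0284, 0.0779]
orientation: [0.226, 0.779, -0.51, 0.287]
contact_force: [-11.9, 8.5, 25.9]
finger_gap: 0.0003
gripper_force: 13.1
```

```bash
python3 -c "
from h import *;show()"
```

```text
t 30.8 tcp fixt mm [   5.2 -189.2   77.9] world [ 0.4619 -0.0284  0.0779] 
 j [ 0.56  0.36 -1.01  1.15 -0.81 -1.22] axes in fixture (cols)
 [[ 0.735 -0.038  0.677]
 [ 0.012 -0.998 -0.069]
 [ 0.678  0.058 -0.733]] gap 0.0003 F fixt [-12.7  -7.3  25.9]
```

26 N at a grip height of about 72 mm: past dead centre and on the stop. Lift off and check the handle numerically.

{"name": "send_rows", "arguments": {
  "rows": [
    [1,[0.007,0,-0.0074],0],
    [1,[0.02,0,-0.022],0],
    [1,[0.025,0,-0.03],0],
    [1,[0.02,0,-0.045],0],
    [1,[0.02,-0.02,-0.045],0],
    [1,[0,-0.04,-0.03],0],
    [1,[0,-0.04,-0.03],0],
    [1,[0,0,0],0]
  ]
}}

```text
time_s: 31.6
tcp_pos: [0.5418, 0.0863, 0.2843]
orientation: [0.22, 0.78, -0.511, 0.285]
contact_force: [0.1, -0.7, -0.4]
finger_gap: 0.0009
gripper_force: 0.0
```

```bash
python3 -c "
from h import *;show()
f=np.load('poses.npz')['f'];s=np.linspace(45,98,12)
H=lambda th,p:np.c_[0*s,p[0]-s*np.cos(th),p[1]+s*np.sin(th)]/1e3
for n in('scene','top'):
    c=cal(n);im=env.snapshot(n);cv2.imwrite('pics/f_%s.png'%n,im[:,:,::-1]);g=cv2.GaussianBlur(im.max(2),(3,3),0)
    for nm,th,p in(('down',-.117,(-119,78)),('part 15deg',.26,(-119.3,72)),('start',1.15,(-120,57))):
        u=proj(c,T2(f,H(th,p)));print(n,nm,u[[0,-1]].round(0).tolist(),[int(g[int(v),int(x)]) for x,v in u.round()])
"
```

```text
t 31.6 tcp fixt mm [-66.2 -69.  284.3] world [0.5418 0.0863 0.2843] 
 j [ 0.76  0.27 -0.43  0.69 -1.3  -0.69] axes in fixture (cols)
 [[ 0.742 -0.034  0.67 ]
 [ 0.01  -0.998 -0.062]
 [ 0.671  0.052 -0.74 ]] gap 0.0009 F fixt [ 0.6 -0.2 -0.4]
scene down [[296.0, 236.0], [284.0, 229.0]] [151, 87, 47, 44, 44, 44, 43, 43, 43, 43, 44, 44]
scene part 15deg [[296.0, 232.0], [284.0, 218.0]] [45, 53, 54, 55, 55, 55, 55, 55, 55, 56, 56, 55]
scene start [[302.0, 231.0], [296.0, 208.0]] [55, 55, 55, 55, 55, 55, 55, 56, 55, 55, 55, 55]
top down [[332.0, 279.0], [341.0, 300.0]] [70, 70, 67, 67, 65, 65, 66, 62, 63, 60, 58, 55]
top part 15deg [[332.0, 279.0], [341.0, 299.0]] [70, 66, 68, 69, 67, 66, 66, 64, 63, 64, 62, 58]
top start [[328.0, 269.0], [331.0, 276.0]] [248, 248, 247, 248, 248, 248, 243, 243, 212, 135, 135, 85]
```

The handle lies exactly on the fully-down line. One last numeric check of the block from here.

```bash
python3 chk.py
```

```text
0.016 [375.7 248.7 153.1 252. ] [[68.9, -168.0], [68.7, 132.4]] yaw 0.001
pins predicted [[225.1, 268.1], [273.5, 267.3], [294.3, 277.6]]
block corners predicted [[206.2, 270.0], [289.2, 268.6]]
```

```bash
python3 -c "
from cell import env
print(env.sign_off())"
```

```text
the job is handed in; nothing more can be done
None
```

I handed the job in at about 32 s. The coil is set down in the blue coil bin, the block is pressed against the pins, and the handle is down on its stop; the sign-off gave no verdict. I last measured the block just before clamping, at about 1 mm from its seat and 0.01 rad of turn, and I did not measure the pad force.

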